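Sort the mixed cutlery and spare spout into their trays

ROBOT

A 6-joint arm with a two-finger parallel gripper is mounted at the origin on a cart in front of the work surface, level with it; the furniture and walls round the work are solid. World frame = base frame: x ahead of the robot, y to its left, z up, the work surface at z = 0. Lengths are in mm, angles in degrees, forces in N, time in s.
With the tool pointing down it reaches from about 325 to 900 mm from the base axis. Payload 6.1 kg.
Tool frame: the origin (TCP) lies on the front face of the gripper's body, between the roots of the fingers; the fingertips stand 70 mm ahead of it and the grasp point (between the pads) lies 51 mm ahead of it; z points along the fingers, y is the direction in which the jaws open and shut (so a half turn about z gives the same grasp; the last joint's range is limited). The gripper opens to 87 mm and grips with 3 to 60 N. Pads are 19 mm wide; open, the fingers measure 117 mm over their backs; the gripper's body (75 mm by 190 mm) begins 51 mm behind the grasp point.
Start: joints at [65.77, 12.628, 87.462, -0, 79.91, -7.225], TCP at [182.787, 597.666, 292.238] pointing down, gripper open.
Joint ranges: [-170.65, 170.65], [-52.31, 119.04], [5.05, 147.46], [-71.25, 251.25], [11.57, 151.72], [-153.62, 153.62]. Speed limits (degrees/s): [147.25, 147.25, 172.46, 180, 180, 180].

INTERFACE

Orientations are given as a 3x3 rotation matrix whose columns are the frame's x, y, z axes.
In Python, from cell import read_state, read_camera, calibration, sign_off gives the robot as it stands.
- The arm moves only by the shell command python3 -m creep 'ROWS' [FORCE]. ROWS is JSON, a list of rows, each an object with "offset": the shift along the tool's x, y, z normalised to -1 to 1, where 1 is 1000 mm, a list of three; "rotation": the turn, a rotation vector about the tool's x, y, z normalised to -1 to 1, where 1 is 180 degrees, a list of three; "grip": the finger opening in mm, from 0 to 87. In form: [{"offset": [dx, dy, dz], "rotation": [rx, ry, rz], "grip": grip}, ...]. A call has 1 to 10 rows; each row shifts and turns the commanded pose from where the row before left it, along the tool's axes as they then stand; what a row does not reach is not made up. A row lasts 1/8 s, in which the tool goes at most 62.5 mm and 10.7 degrees, less where a joint would pass 70% of its speed; a pose out of reach is approached as far as the arm can. A call with a number of a shift or a turn outside -1 to 1 is refused whole. A call with a gripper value outside its range is refused whole. The fingers move at their own pace and stop on an object; FORCE is the grip in N (left out, the last holds). Time passes only in rows, so rows that do not move let the fingers close. It gives the time, the measured TCP pose, the force and the opening at its end, in the units of the state.
- read_state(): the state, without advancing time (a new reading comes with each control period).
- read_camera(name): name is "scene" or "top"; returns the picture (480x640x3 uint8, red, green, blue); there is no depth.
- calibration(name): a dict with "fx", "fy", "cx", "cy" (pixels), "D" ([k1, k2, p1, p2, k3] as OpenCV has them; the pictures are not rectified), "extrinsics" (4x4, takes a point from camera to world coordinates). Camera axes: x right, y up, looking along -z (the intrinsics and any distortion apply to the point x, -y, -z); pixel columns grow to the right and rows downward; lengths in mm; the calibration is good to about 2 mm. A picture is of the moment at which its call begins. calibration takes no time and is no camera call.
- sign_off(): hands the job in, once; it reports no verdict.
The state is a dict: "time": time; "qpos": joint angles; "qvel": joint speeds; "joint_efforts": joint torques, N m; "eef_pos": TCP position; "orientation": TCP orientation; "wrist_force": force on the tool from outside, world axes, zero at the start; "torque": the same for the moment, N m; "grip_width": finger opening in mm.
Only numpy, scipy, OpenCV 4.12 (cv2) and the standard library are available. Lean on these libraries where they do the work, as an engineer would, in place of code of your own. Each camera call takes 0.05 s, during which the arm holds its last target.

TASK

A mixed handful was left on the work table; put each piece where its kind belongs. Lay the two steel forks flat in the long two-lane tray, one in each lane, lay the white soup spoon along the plain one-lane tray, resting on its bowl, and stand the beige spare spout upright in the small square dish. Leave the toothpick jar and the upturned rice bowl where they stand, and let go of everything at the end.

Things in the scene. Friction and masses are not known exactly. Their poses are not given: they have to be found in the camera images.
- fork_a_center (a point): Plain steel fork, 177 long (x), 22 wide over the tines, 8 thick, 45 g, lying flat on the table; handle and neck are narrower than the tines. The point is its centre, 4 above its underside; z up. Grip it across its width here, fingertips just above the table. Identical to the other fork.
- fork_b_center (a point): The second steel fork, the same in every way as the first. A tall wire rack (from x = 0.63 m on) stands close behind the row of trays, and a drink dispenser at its left end: carry long pieces along the row in a straight line, in front of them, and above the 66 mm jar.
- spoon_handle (a point): White soup spoon, 141 long (x), 43 wide, lying on its bowl; 30 g. The point is the place to grip, low on the handle, 18 above the spoon's underside; the handle is 14 wide (y), 4 thick and rises at 17 deg toward +x. From this point the handle reaches 57 to +x (its end 38 above the underside), the bowl's far end 82 to -x: the middle of the spoon's length is 12 to -x of this point. z up.
- spout_center (a point): Beige round spare dispenser spout, standing upright: 48 tall, 33 greatest diameter (a collar half-way up); the point is its centre, 24 above its underside, on its axis; z up. 40 g.
- fork_tray_floor (a point): Long shallow black plastic tray, fixed, 212 (x) by 88 (y) outside; a low rib down its middle makes two equal lanes. The point is the middle of the tray at floor level (the floor's upper face, 2 above the table); z up. Walls 4 thick, top 8 above the floor; rib 4 wide, top 5 above the floor. Each lane is 204 long and 38 wide, centre line 21 to +y or -y of the point.
- spoon_tray_floor (a point): Plain shallow black plastic tray with a single lane, fixed to the table, 178 (its x) by 74 (its y) outside, 170 by 66 inside. The point is the middle of its floor, 2 above the table; walls 4 thick, their top 8 above the floor; z up.
- spout_dish_floor (a point): Small square shallow black plastic dish, fixed to the table, 76 by 76 outside, 68 by 68 inside. The point is the middle of its floor, 2 above the table; walls 4 thick, their top 8 above the floor; z up.
- jar_center (a point): Bystander: red toothpick jar, 46 diameter, 66 tall with its toothpicks, loose, standing upright; the point is its centre, 33 above the table. Not to be disturbed.
- bowl_center (a point): Bystander: white rice bowl standing upside down, 89 diameter, 53 tall, loose; the point is on its axis, 26 above the table. Not to be disturbed.

How it is judged:
By the outcome, as a careful person would: the job done as asked, in the order asked, and still so for the second after the job is handed in, with the robot touching nothing.
It also fails if it takes over 106 s, if anything falls off the work surface, if the arm or the gripper's body presses on something with over 40 N, if the wrist force passes 120 N, or if a joint passes its speed limit or range.

## Working session

There is one attempt and no reset: what is moved stays moved. The work goes in short steps, Python scripts to look and compute and a shell command to move; the robot and the scene stay as the last step left them, time stands still between calls to the robot, and variables do not carry over. Pictures are saved under pics/ and viewed, and the job is handed in when it is done.

```bash
mkdir -p pics; ls; python3 - <<'E'
from cell import *
import cv2,json
for n in("scene","top"):
    im=read_camera(n); cv2.imwrite(f"pics/{n}0.png",im[:,:,::-1]); print(calibration(n))
s=read_state();print(s)
E
```

```text
pics
{'fx': 496.982177269904, 'fy': 496.982177269904, 'cx': 315.43809693860527, 'cy': 243.61787602431104, 'D': array([-0.0791007,  0.       ,  0.       ,  0.       ,  0.       ]), 'extrinsics': array([[ 7.81935799e-01,  2.85507605e-01, -5.54131585e-01,
         2.81063063e+01],
       [-6.23284059e-01,  3.71876179e-01, -6.87913577e-01,
        -7.48592695e+02],
       [ 9.66377928e-03,  8.83285636e-01,  4.68735636e-01,
         4.87900735e+02],
       [ 0.00000000e+00,  0.00000000e+00,  0.00000000e+00,
         1.00000000e+00]])}
{'fx': 546.1307614455952, 'fy': 546.1307614455952, 'cx': 320.1688275318531, 'cy': 240.9577799736199, 'D': array([0.00693288, 0.        , 0.        , 0.        , 0.        ]), 'extrinsics': array([[ 1.36259054e-02,  9.93012133e-01, -1.17223031e-01,
         4.17511283e+02],
       [-9.99800969e-01,  1.18219653e-02, -1.60705493e-02,
        -1.51756308e+02],
       [-1.45724438e-02,  1.17418676e-01,  9.92975578e-01,
         1.10709385e+03],
       [ 0.00000000e+00,  0.00000000e+00,  0.00000000e+00,
         1.00000000e+00]])}
{'time': 0.1, 'qpos': array([ 6.57716181e+01,  1.26701679e+01,  8.75180363e+01, -7.03963794e-04,
        7.99108683e+01, -7.22625731e+00]), 'qvel': array([-0.01847668, -0.11230323, -0.20237089,  0.05249866, -0.07974473,
       -0.01360158]), 'joint_efforts': array([ 6.06108133e-04, -4.95936084e+01, -3.88522696e+01,  7.01578776e-02,
        5.14014275e-02,  5.52065998e-06]), 'eef_pos': array([182.59576114, 597.28048921, 291.26339344]), 'orientation': array([[-9.56294474e-01,  2.92404498e-01, -6.98564165e-04],
       [ 2.92405260e-01,  9.56293188e-01, -1.58179542e-03],
       [ 2.05508058e-04, -1.71692605e-03, -9.99998505e-01]]), 'wrist_force': array([-0.11054836,  0.54054296, -0.01927446]), 'torque': array([ 0.00767718, -0.00920059,  0.00480316]), 'grip_width': 87.29621298696031}
```

View pics/scene0.png

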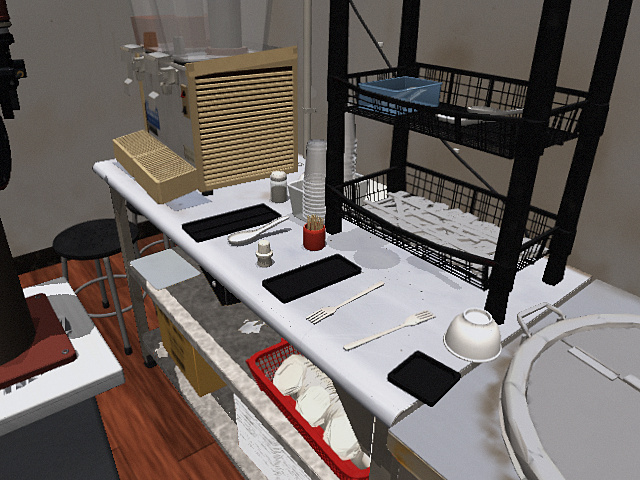

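View pics/top0.png

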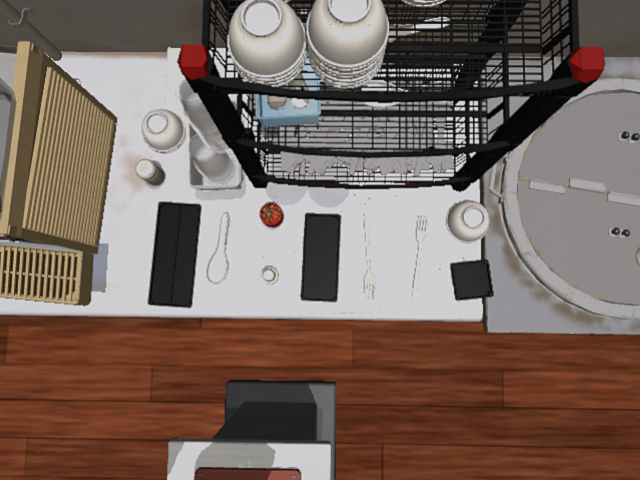

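The top view shows, left to right: fork tray (175,255), spoon (220,250), jar (271,214), spout (269,274), spoon tray (321,257), forks (368,257) and (420,255), bowl (468,221) and dish (472,280). Next I'll zoom in and mask.

```bash
cat > h.py <<'E'
import numpy as np,cv2
from cell import *
def cast(n,px,z):
    c=calibration(n);K=np.array([[c['fx'],0,c['cx']],[0,c['fy'],c['cy']],[0,0,1]])
    u=cv2.undistortPoints(np.array(px,float).reshape(-1,1,2),K,c['D']).reshape(-1,2)
    d=np.c_[u[:,0],-u[:,1],-np.ones(len(u))]@c['extrinsics'][:3,:3].T
    o=c['extrinsics'][:3,3]
    return o+d*((z-o[2])/d[:,2])[:,None]
def proj(n,P):
    c=calibration(n);K=np.array([[c['fx'],0,c['cx']],[0,c['fy'],c['cy']],[0,0,1]])
    E=c['extrinsics'];q=(np.array(P,float).reshape(-1,3)-E[:3,3])@E[:3,:3]
    q=q*[1,-1,-1]
    return cv2.projectPoints(q.reshape(-1,1,3),np.zeros(3),np.zeros(3),K,c['D'])[0].reshape(-1,2)
E
python3 - <<'E'
from h import *
im=cv2.imread('pics/top0.png')
g=im.max(2)
m=(g<60).astype(np.uint8)
n,l,s,c=cv2.connectedComponentsWithStats(m)
for i in range(1,n):
    x,y,w,h,a=s[i]
    if a>500 and 190<y and y+h<320:
        pts=cv2.findContours((l==i).astype(np.uint8),0,1)[0][0].reshape(-1,2)
        W=cast('top',pts,10)[:,:2]
        print(s[i],c[i],cv2.minAreaRect(W.astype(np.float32)), cast('top',[c[i]],6))
for n,(x0,y0,x1,y1) in {'top':(340,200,500,310),'scene':(290,270,450,390)}.items():
    a=cv2.imread(f'pics/{n}0.png')[y0:y1,x0:x1]
    a=cv2.resize(a,None,fx=5,fy=5,interpolation=cv2.INTER_CUBIC)
    a=np.clip((a.astype(float)-120)*1.8,0,255).astype(np.uint8)
    cv2.imwrite(f'pics/{n}_f.png',a[:600,:800])
a=cv2.imread('pics/top0.png')[200:310,140:300];cv2.imwrite('pics/top_s.png',cv2.resize(a,None,fx=5,fy=5,interpolation=cv2.INTER_CUBIC))
E
```

```text
[ 149  202   52  105 4361] [174.44026599 254.37858289] ((517.7626953125, 160.4583740234375), (86.74160766601562, 208.49172973632812), 86.82289123535156) [[516.52188555 161.74502348   6.        ]]
[ 301  214   39   87 3026] [320.43754131 257.08724389] ((515.2811889648438, -134.9759063720703), (71.13262939453125, 174.252685546875), 88.18822479248047) [[ 514.64464785 -134.92750039    6.        ]]
```

View pics/top_f.png

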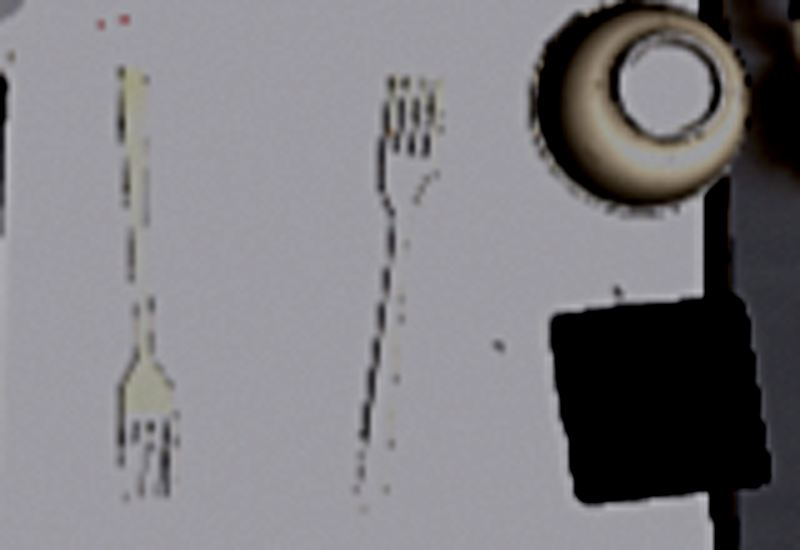

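View pics/top_s.png

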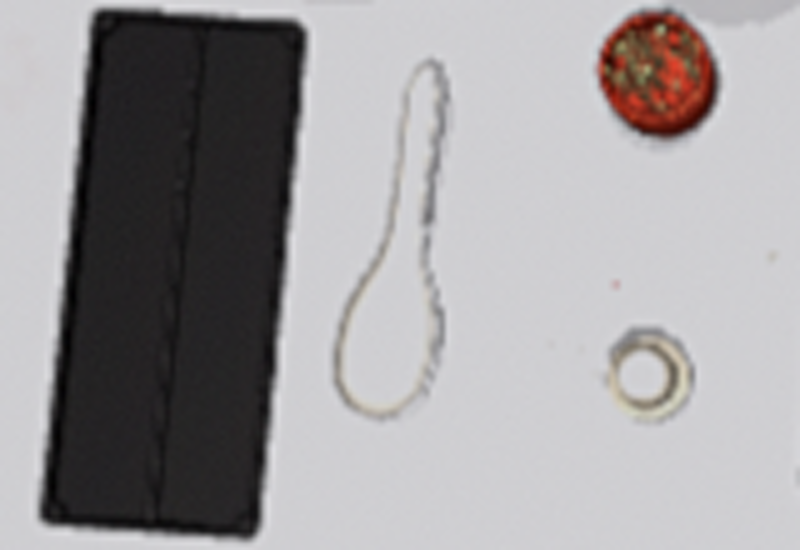

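View pics/scene_f.png

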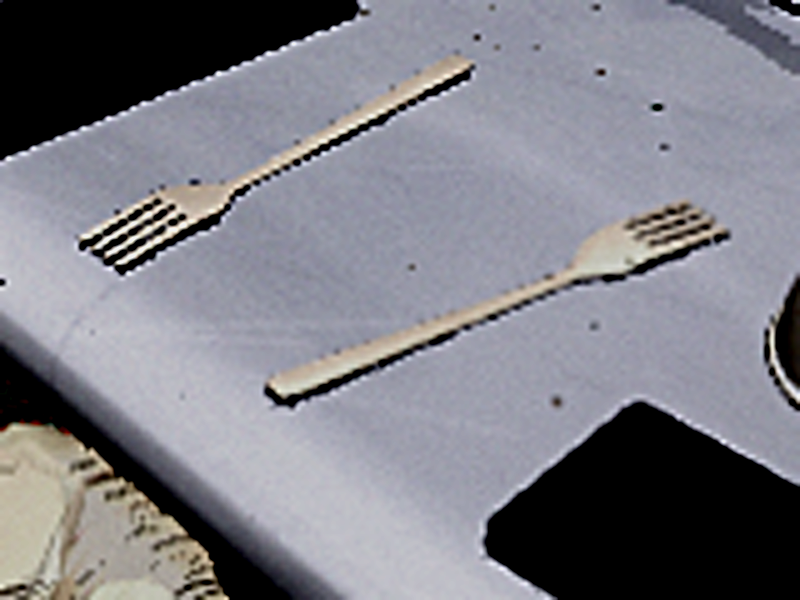

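The crops show fork A with handle end at the top (135,67) and tines at (148,497), in crop pixels. Fork B has tines at (412,77) and handle end at (374,510). The same ends are clear in the scene crop.

```bash
python3 - <<'E'
from h import *
np.set_printoptions(precision=1,suppress=True)
T=lambda p,o:[((p[0]+.5)/5-.5+o[0]),((p[1]+.5)/5-.5+o[1])]
for nm,n,o,a,b in [('A','top',(340,200),(135,67),(148,497)),('A','scene',(290,270),(463,64),(102,254)),('B','top',(340,200),(374,510),(412,77)),('B','scene',(290,270),(279,391),(708,220))]:
    W=cast(n,[T(a,o),T(b,o)],5)[:,:2];d=W[1]-W[0]
    print(nm,n,'handle',W[0],'tine',W[1],'mid',W.mean(0),'len',np.hypot(*d),'axis deg',np.degrees(np.arctan2(d[1],d[0])))
# spoon, top crop off (140,200): tip (431,62), bowl end (380,415)
S=[T((430,62),(140,200)),T((381,416),(140,200))]
t=cast('top',S[:1],38)[0];b=cast('top',S[1:],12)[0];print('spoon tip',t,'bowl',b,np.hypot(*(t-b)[:2]),np.degrees(np.arctan2((t-b)[1],(t-b)[0])))
# spout rim centre top
print('spout top', cast('top',[T((648,375),(140,200))],48))
print('jar',cast('top',[T((660,70),(140,200))],60))
# bowl
print('bowl',cast('top',[T((667,85),(340,200))],53))
D=[T(p,(340,200)) for p in [(550,315),(742,296),(772,484),(583,503)]]
W=cast('top',D,10);print('dish',W[:,:2],W.mean(0),[np.linalg.norm(W[i]-W[i-1]) for i in range(4)])
D=[T(p,(140,200)) for p in [(93,10),(305,22),(257,538),(40,522)]]
W=cast('top',D,10);print('forktray',W[:,:2],W.mean(0),[np.linalg.norm(W[i]-W[i-1]) for i in range(4)],np.degrees(np.arctan2(*(W[0]-W[3])[1::-1])))
im=cv2.imread('pics/scene0.png')
for (x0,y0,x1,y1),k in [((170,160,330,280),'a'),((330,290,490,410),'b'),((240,240,400,320),'c')]:
    cv2.imwrite(f'pics/sc_{k}.png',cv2.resize(im[y0:y1,x0:x1],None,fx=5,fy=5,interpolation=cv2.INTER_CUBIC))
E
```

```text
A top handle [ 606.2 -228. ] tine [ 431.7 -233.8] mid [ 518.9 -230.9] len 174.66406245618435 axis deg -178.08493220754238
A scene handle [ 601.5 -231.1] tine [ 427.9 -240.5] mid [ 514.7 -235.8] len 173.86044276759867 axis deg -176.9005194560626
B top handle [ 427.7 -324.1] tine [ 603.3 -340.7] mid [ 515.5 -332.4] len 176.4061076125692 axis deg -5.40223138123466
B scene handle [ 427.8 -326.3] tine [ 597.  -349.3] mid [ 512.4 -337.8] len 170.6959710432894 axis deg -7.739386414691956
spoon tip [599.5  54.4  38. ] bowl [459.8  74.2  12. ] 141.08398026179404 -8.074976588761958
spout top [[475.6 -36.6  48. ]]
jar [[593.6 -39.6  60. ]]
bowl [[ 593.2 -431.3   53. ]]
dish [[ 506.4 -394.2]
 [ 515.  -471. ]
 [ 440.1 -481.2]
 [ 431.6 -406.2]] [ 473.3 -438.2   10. ] [np.float64(75.77314110531937), np.float64(77.24784889642093), np.float64(75.55720993895545), np.float64(75.42436099801435)]
forktray [[624.2 198.8]
 [620.2 111.6]
 [410.5 122.6]
 [415.7 210. ]] [517.7 160.8  10. ] [np.float64(208.79726197398924), np.float64(87.34536332357847), np.float64(209.97667869978818), np.float64(87.59281463335896)] -3.0644199529041347
```

View pics/sc_a.png

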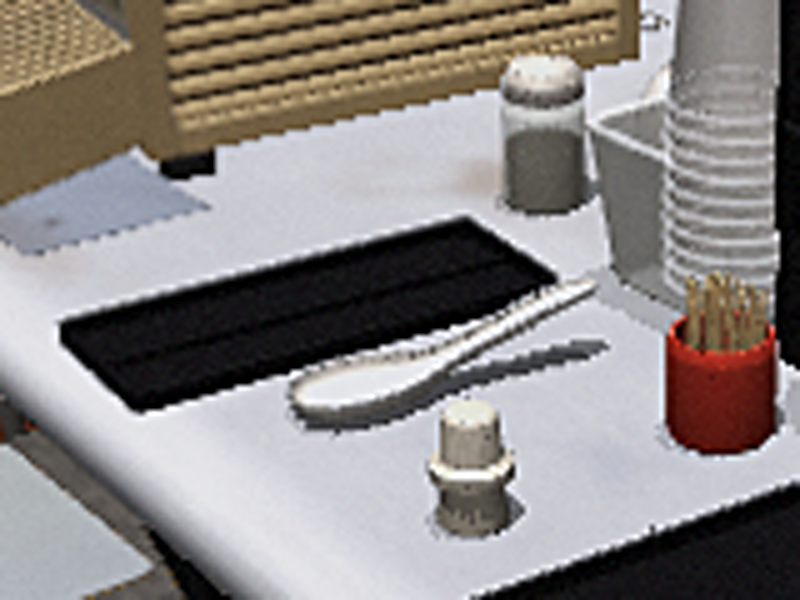

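View pics/sc_b.png

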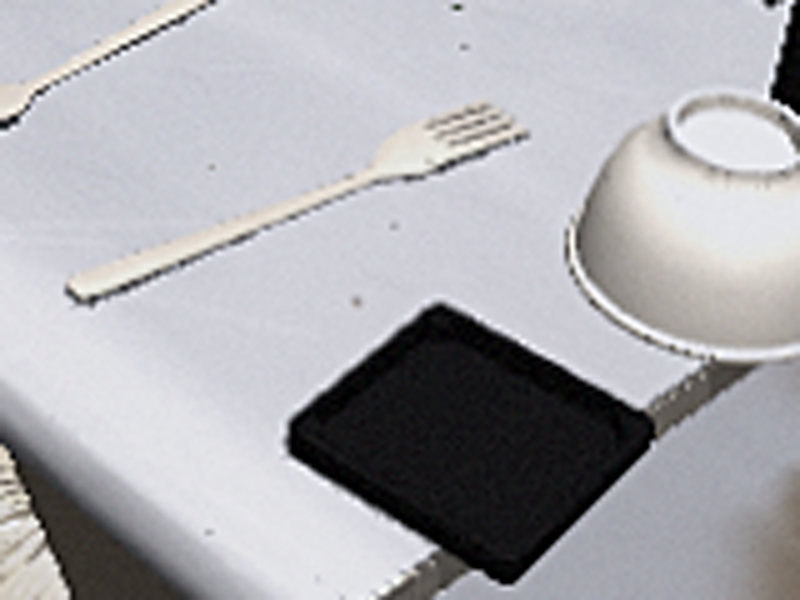

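View pics/sc_c.png

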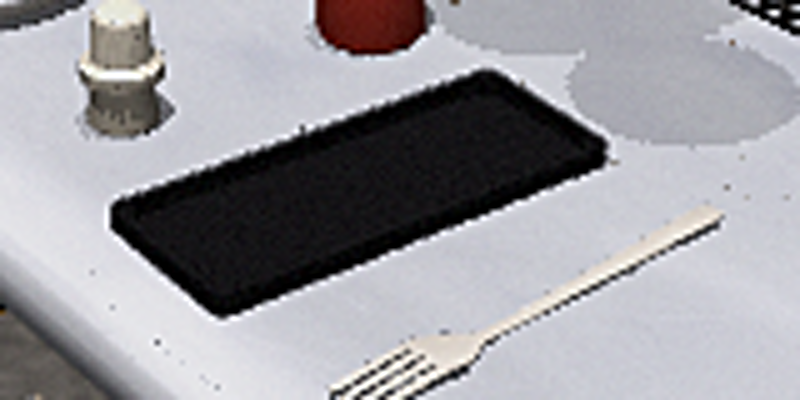

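```bash
python3 - <<'E'
from h import *
np.set_printoptions(precision=1,suppress=True)
T=lambda p,o:[((p[0]+.5)/5-.5+o[0]),((p[1]+.5)/5-.5+o[1])]
def c(nm,o,ps):
    W=cast('scene',[T(p,o) for p in ps],10);print(nm,W.mean(0),[round(np.linalg.norm(W[i]-W[i-1]),1) for i in range(4)],W[:,:2].tolist())
c('forktray',(170,160),[(470,218),(557,268),(140,402),(60,325)])
c('spoontray',(240,240),[(490,70),(607,145),(222,302),(112,205)])
c('dish',(330,290),[(440,303),(655,422),(510,567),(290,433)])
# jar rim red, spout cap top centre in scene
print('spout',cast('scene',[T((470,408),(170,160))],46),cast('scene',[T((474,470),(170,160))],24))
print('spoon tip',cast('scene',[T((593,285),(170,160))],37))
print('bowl',cast('scene',[T((738,137),(330,290))],53))
print('jar',cast('scene',[T((721,335),(170,160))],50))
E
```

```text
forktray [517.5 157.3  10. ] [np.float64(209.7), np.float64(73.5), np.float64(214.8), np.float64(88.9)] [[623.6156771905312, 192.40880313224432], [623.4835785794776, 118.94220658565666], [408.6962349906064, 114.55419517970188], [414.1525699503463, 203.24948563218913]]
spoontray [ 513.2 -139.5   10. ] [np.float64(173.3), np.float64(70.8), np.float64(174.4), np.float64(74.3)] [[601.5993254367503, -106.89053386368562], [598.5734502097697, -177.660545701204], [424.19770972771784, -173.8361127823988], [428.4422819707786, -99.62405461582864]]
dish [ 470.9 -441.8   10. ] [np.float64(75.1), np.float64(72.2), np.float64(74.6), np.float64(71.3)] [[503.7072612032287, -400.76536279408316], [512.1649046500089, -472.47000199957756], [438.21584587871985, -482.46260608216915], [429.4196422581558, -411.69732566091113]]
spout [[478. -32.  46.]] [[473.5 -40.1  24. ]]
spoon tip [[592.  46.  37.]]
bowl [[ 587.8 -437.4   53. ]]
jar [[588.6 -46.9  50. ]]
```

Heights and sizes agree. The scene view sits about (-3,-4.5) mm from the top view, so I'll use the mean and check again once the gripper is in view. First I'll swing to above fork A.

```bash
cat >> h.py <<'E'
from scipy.spatial.transform import Rotation as Rn
def plan(t,yaw=None):
    s=read_state();R=s['orientation'];d=np.array(t,float)-s['eef_pos']
    o=R.T@d
    msg=f"pos {s['eef_pos'].round(1)} offset(mm) {o.round(1)}"
    if yaw is not None:
        a=np.radians(yaw);G=np.array([[np.cos(a),np.sin(a),0],[np.sin(a),-np.cos(a),0],[0,0,-1]])
        rv=Rn.from_matrix(R.T@G).as_rotvec(degrees=True);msg+=f" rot deg {rv.round(2)} norm {(rv/180).round(4)}"
    print(msg)
E
python3 -c "
from h import *
plan([517,-233,200],182.5)"
python3 -m creep '[{"offset":[-0.031,-0.0385,0],"rotation":[0,0,0],"grip":40},{"offset":[-0.031,-0.0385,0],"rotation":[0,0,0],"grip":40},{"offset":[-0.031,-0.0385,0],"rotation":[0,0,0],"grip":40},{"offset":[-0.031,-0.0385,0],"rotation":[0,0,0],"grip":40},{"offset":[-0.031,-0.0385,0],"rotation":[0,0,0],"grip":40},{"offset":[-0.031,-0.0385,0],"rotation":[0,0,0],"grip":40},{"offset":[-0.031,-0.0385,0],"rotation":[0,0,0],"grip":40},{"offset":[-0.031,-0.0385,0],"rotation":[0,0,0],"grip":40},{"offset":[-0.031,-0.0385,0],"rotation":[0,0,0],"grip":40}]'
```

```text
pos [182.6 597.3 291.3] offset(mm) [-562.6 -696.1   92.3] rot deg [ -0.1   -0.03 -19.5 ] norm [-0.0005 -0.0002 -0.1083]
time: 1.23
eef_pos: [348.4, 183.2, 292.1]
orientation: [[-0.956, 0.292, 0.0], [0.292, 0.956, 0.0], [-0.0, 0.0, -1.0]]
wrist_force: [-0.1, -0.0, 0.4]
grip_width: 39.7
```

```bash

python3 -m creep '[{"offset":[-0.031,-0.0385,0],"rotation":[0,0,0],"grip":40},{"offset":[-0.031,-0.0385,0],"rotation":[0,0,0],"grip":40},{"offset":[-0.031,-0.0385,0],"rotation":[0,0,0],"grip":40},{"offset":[-0.031,-0.0385,0.02],"rotation":[0,0,0],"grip":40},{"offset":[-0.031,-0.0385,0.02],"rotation":[0,0,0],"grip":40},{"offset":[-0.031,-0.0385,0.02],"rotation":[0,0,0],"grip":40},{"offset":[-0.031,-0.0385,0.02],"rotation":[0,0,0],"grip":40},{"offset":[-0.031,-0.0385,0.02],"rotation":[0,0,0],"grip":40},{"offset":[-0.031,-0.0385,0.02],"rotation":[0,0,-0.053],"grip":40},{"offset":[0,0,0.0],"rotation":[0,0,-0.055],"grip":40}]'
python3 -c "
from h import *
plan([517,-233,110],182.5)"
```

```text
time: 2.48
eef_pos: [512.9, -230.6, 169.0]
orientation: [[-0.999, -0.045, -0.004], [-0.045, 0.999, 0.002], [0.004, 0.002, -1.0]]
wrist_force: [-0.8, 0.9, 0.6]
grip_width: 40.0
pos [ 512.9 -230.6  169. ] offset(mm) [-4.2 -2.7 59. ] rot deg [ 0.12 -0.23  0.07] norm [ 0.0007 -0.0013  0.0004]
```

```bash

python3 -m creep '[{"offset":[-0.002,-0.0015,0.03],"rotation":[0,0,0],"grip":40},{"offset":[-0.002,-0.0015,0.04],"rotation":[0,0,0],"grip":40},{"offset":[0,0,0],"rotation":[0,0,0],"grip":40}]'
python3 - <<'E'
from h import *
s=read_state();print(s['eef_pos'],s['orientation'][:,1])
for n in('scene','top'):
    im=read_camera(n)[:,:,::-1]
    p=s['eef_pos']+s['orientation']@np.array([[0,20,70],[0,-20,70],[0,0,70]]).T.T[:,:,None].reshape(3,3).T if 0 else np.array([s['eef_pos']+s['orientation']@np.array(v) for v in([0,20,70],[0,-20,70],[0,0,70])])
    q=proj(n,p);print(n,q.round(1).tolist())
    c=q[2].astype(int);x0,y0=c[0]-80,c[1]-60
    cv2.imwrite(f'pics/{n}1.png',cv2.resize(im[y0:y0+120,x0:x0+160],None,fx=5,fy=5,interpolation=cv2.INTER_CUBIC));print(x0,y0)
E
```

```text
time: 2.85
eef_pos: [515.1, -229.5, 98.5]
orientation: [[-0.999, -0.042, -0.007], [-0.042, 0.999, 0.004], [0.007, 0.005, -1.0]]
wrist_force: [-0.4, 0.9, 0.0]
grip_width: 40.1
[ 515.13666167 -229.46008198   98.4781471 ] [-0.04226527  0.99909513  0.00475126]
scene [[338.1, 282.2], [354.6, 292.1], [346.2, 287.1]]
266 227
top [[357.8, 257.0], [378.0, 256.4], [367.9, 256.7]]
287 196
```

View pics/scene1.png

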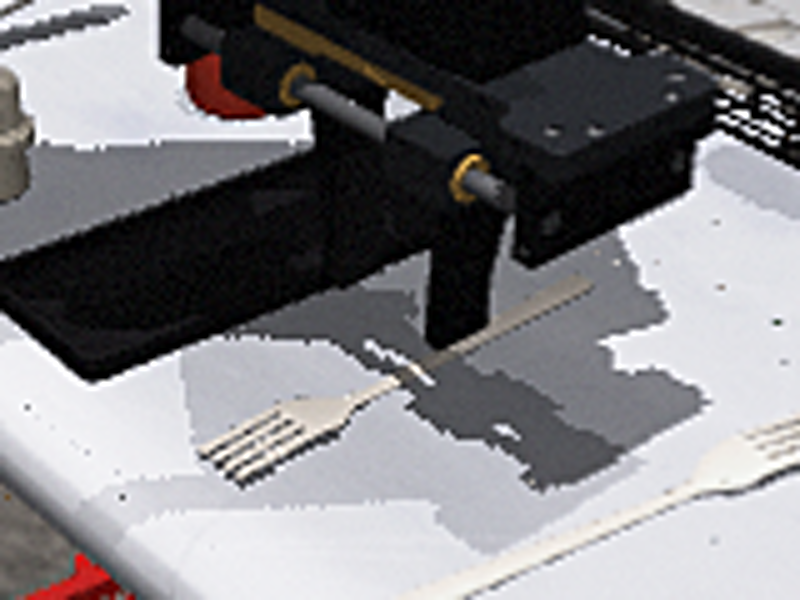

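View pics/top1.png

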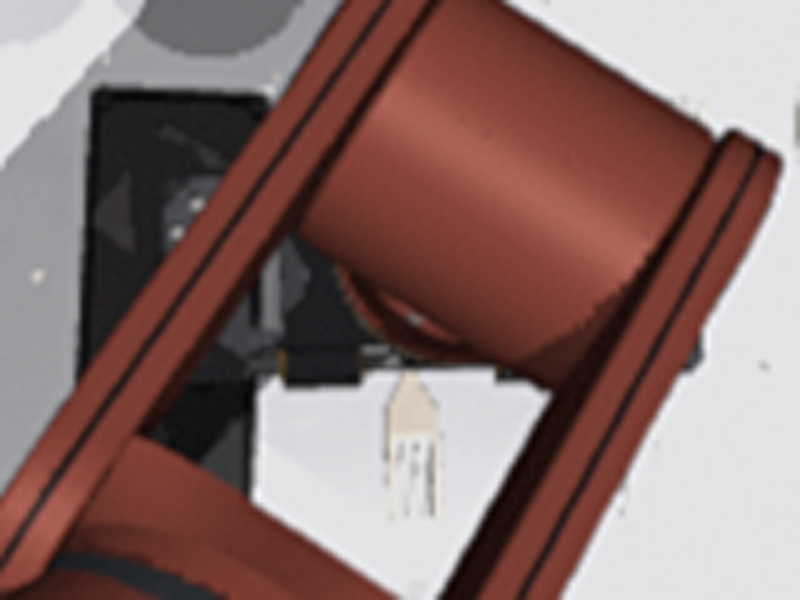

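The scene crop shows the -y fingertip's bottom corners at (427,340), (455,350) and (490,325). I'll compare these with their predicted positions.

```bash
python3 - <<'E'
from h import *
s=read_state()
px=[[ (u+.5)/5-.5+266,(v+.5)/5-.5+227] for u,v in [(427,338),(455,349),(490,325)]]
W=cast('scene',px,s['eef_pos'][2]-70);print(W.round(1))
print([(s['orientation'].T@(w-s['eef_pos'])).round(1).tolist() for w in W])
E
```

```text
[[ 502.2 -254.6   32.5]
 [ 505.1 -265.    32.5]
 [ 524.  -261.7   32.5]]
[[16.5, -23.0, 70.0], [14.0, -33.5, 70.0], [-5.0, -31.0, 70.0]]
```

```bash

python3 -m creep '[{"offset":[0,0,0],"rotation":[0,0,0],"grip":40},{"offset":[0,0,0],"rotation":[0,0,0],"grip":40}]'
python3 -c "
from h import *
plan([519,-232,74],182.2)"
```

```text
time: 3.2
eef_pos: [518.8, -231.5, 104.0]
orientation: [[-0.999, -0.043, 0.003], [-0.043, 0.999, -0.002], [-0.002, -0.002, -1.0]]
wrist_force: [0.0, 0.1, 0.3]
grip_width: 39.9
pos [ 518.8 -231.5  104. ] offset(mm) [-0.1 -0.4 30. ] rot deg [-0.1   0.14  0.24] norm [-0.0005  0.0008  0.0014]
```

```bash

python3 -m creep '[{"offset":[0,-0.0005,0.01],"rotation":[0,0,0],"grip":40},{"offset":[0,0,0.01],"rotation":[0,0,0],"grip":40},{"offset":[0,0,0.008],"rotation":[0,0,0],"grip":40},{"offset":[0,0,0.003],"rotation":[0,0,0],"grip":40},{"offset":[0,0,0],"rotation":[0,0,0],"grip":40},{"offset":[0,0,0],"rotation":[0,0,0],"grip":40}]'
python3 - <<'E'
from h import *
im=read_camera('scene')[:,:,::-1]
cv2.imwrite('pics/scene2.png',cv2.resize(im[227:347,266:426],None,fx=5,fy=5,interpolation=cv2.INTER_CUBIC))
E
```

```text
time: 3.95
eef_pos: [518.0, -231.7, 71.3]
orientation: [[-0.999, -0.042, 0.0], [-0.042, 0.999, -0.0], [-0.0, -0.0, -1.0]]
wrist_force: [-0.4, 0.2, 0.3]
grip_width: 39.6
```

View pics/scene2.png

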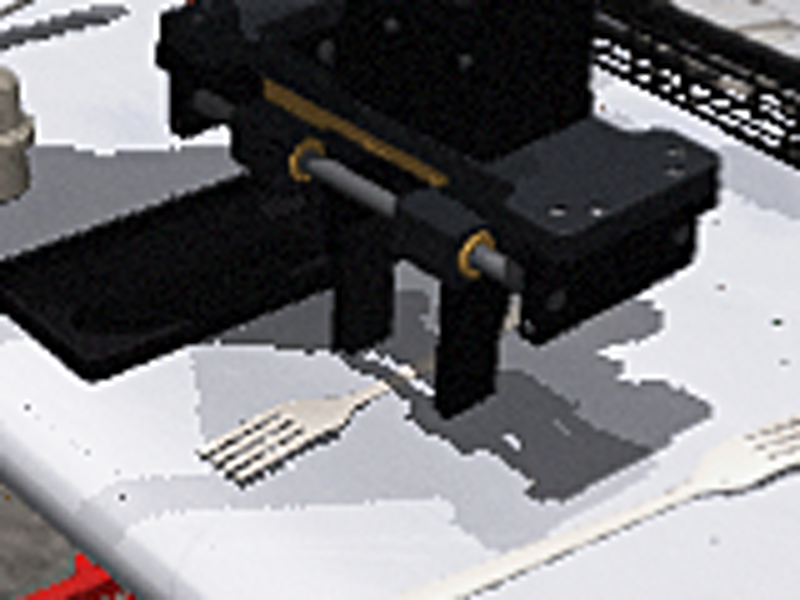

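The fingers straddle the fork, with tips about 1–2 mm above the table. Closing now.

```bash

python3 -m creep '[{"offset":[0,0,0],"rotation":[0,0,0],"grip":20},{"offset":[0,0,0],"rotation":[0,0,0],"grip":10},{"offset":[0,0,0],"rotation":[0,0,0],"grip":2},{"offset":[0,0,0],"rotation":[0,0,0],"grip":2},{"offset":[0,0,0],"rotation":[0,0,0],"grip":2},{"offset":[0,0,0],"rotation":[0,0,0],"grip":2}]' 20
python3 -m creep '[{"offset":[0,0,-0.01],"rotation":[0,0,0],"grip":2},{"offset":[0,0,-0.02],"rotation":[0,0,0],"grip":2},{"offset":[0,0,-0.03],"rotation":[0,0,0],"grip":2},{"offset":[0,0,-0.03],"rotation":[0,0,0],"grip":2},{"offset":[0,0,-0.02],"rotation":[0,0,0],"grip":2},{"offset":[0,0,-0.01],"rotation":[0,0,0],"grip":2},{"offset":[0,0,0],"rotation":[0,0,0],"grip":2}]'
python3 - <<'E'
from h import *
im=read_camera('scene')[:,:,::-1]
cv2.imwrite('pics/scene3.png',cv2.resize(im[187:307,266:426],None,fx=5,fy=5,interpolation=cv2.INTER_CUBIC))
E
```

```text
time: 4.75
eef_pos: [517.9, -231.5, 71.3]
orientation: [[-0.999, -0.042, 0.0], [-0.042, 0.999, 0.0], [-0.0, 0.0, -1.0]]
wrist_force: [-0.4, -0.3, 1.5]
grip_width: 16.2
time: 5.62
eef_pos: [518.1, -231.7, 191.9]
orientation: [[-0.999, -0.042, 0.001], [-0.042, 0.999, -0.001], [-0.001, -0.001, -1.0]]
wrist_force: [-0.2, -0.7, -0.2]
grip_width: 16.4
```

View pics/scene3.png

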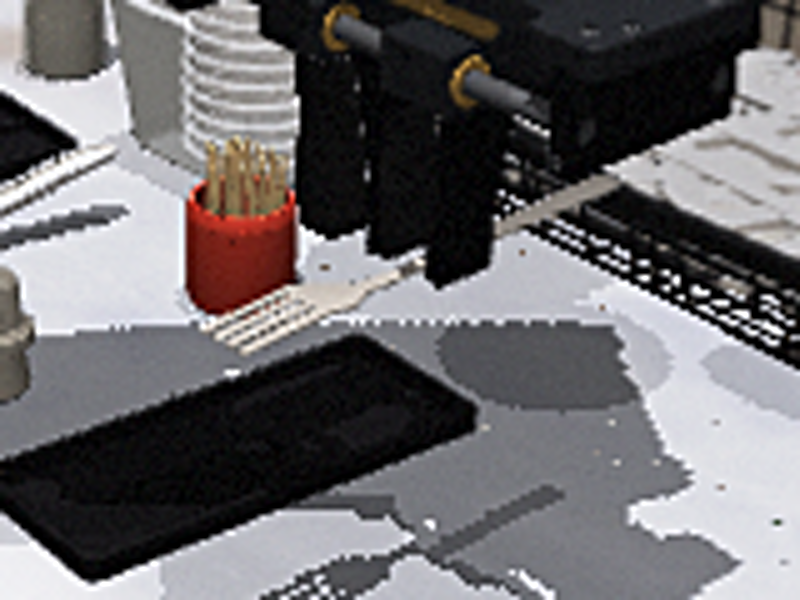

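The fork is held level, with its underside well above the jar. Next I'll check how far the dispenser is from the left lane.

```bash
python3 - <<'E'
from h import *
for z in(0,60,120): print(z,cast('top',[(92,248),(90,304),(116,125)],z)[:,:2].round(0).tolist(),cast('scene',[(198,175),(150,205),(205,192)],z)[:,:2].round(0).tolist())
plan([519.1,181.4,192],176.9)
E
python3 -m creep '[{"offset":[0,0.02,0],"rotation":[0,0,0.003],"grip":2},{"offset":[0,0.04,0],"rotation":[0,0,0.003],"grip":2},{"offset":[0,0.045,0],"rotation":[0,0,0.003],"grip":2},{"offset":[0,0.045,0],"rotation":[0,0,0.003],"grip":2},{"offset":[0,0.045,0],"rotation":[0,0,0.003],"grip":2},{"offset":[0,0.045,0],"rotation":[0,0,0.003],"grip":2},{"offset":[0,0.045,0],"rotation":[0,0,0.003],"grip":2},{"offset":[0,0.035,0],"rotation":[0,0,0.003],"grip":2},{"offset":[0,0.02,0],"rotation":[0,0,0.003],"grip":2},{"offset":[0,0,0],"rotation":[0,0,0.003],"grip":2}]'
python3 -c "
from h import *
plan([519.1,181.4,192],176.9)"
```

```text
0 [[528.0, 333.0], [414.0, 330.0], [789.0, 299.0]] [[599.0, 495.0], [408.0, 374.0], [555.0, 367.0]]
60 [[522.0, 307.0], [414.0, 304.0], [769.0, 274.0]] [[529.0, 342.0], [362.0, 236.0], [491.0, 230.0]]
120 [[516.0, 281.0], [415.0, 278.0], [748.0, 250.0]] [[459.0, 189.0], [315.0, 98.0], [426.0, 93.0]]
pos [ 517.6 -231.4  190.9] offset(mm) [-19.  412.4  -1. ] rot deg [ 0.02 -0.03  5.53] norm [ 0.0001 -0.0002  0.0307]
time: 6.92
eef_pos: [515.1, 109.6, 189.7]
orientation: [[-0.999, 0.05, -0.003], [0.05, 0.999, -0.0], [0.003, -0.0, -1.0]]
wrist_force: [0.7, -0.3, -0.9]
grip_width: 16.6
pos [515.1 109.6 189.7] offset(mm) [-0.4 72.  -2.3] rot deg [-0.01 -0.16  0.25] norm [-0.0001 -0.0009  0.0014]
```

```bash

python3 -m creep '[{"offset":[0,0.03,0.02],"rotation":[0,0,0.001],"grip":2},{"offset":[0,0.03,0.03],"rotation":[0,0,0],"grip":2},{"offset":[0,0.012,0.02],"rotation":[0,0,0],"grip":2},{"offset":[0,0,0.01],"rotation":[0,0,0],"grip":2},{"offset":[0,0,0],"rotation":[0,0,0],"grip":2},{"offset":[0,0,0],"rotation":[0,0,0],"grip":2}]'
python3 - <<'E'
from h import *
im=read_camera('scene')[:,:,::-1]
cv2.imwrite('pics/scene4.png',cv2.resize(im[120:280,120:320],None,fx=4,fy=4,interpolation=cv2.INTER_CUBIC))
im=read_camera('top')[:,:,::-1]
cv2.imwrite('pics/top4.png',cv2.resize(im[180:330,100:300],None,fx=4,fy=4,interpolation=cv2.INTER_CUBIC))
plan([519.1,181.4,82],176.9)
E
```

```text
time: 7.68
eef_pos: [520.6, 179.5, 112.0]
orientation: [[-0.998, 0.056, 0.001], [0.056, 0.998, 0.0], [-0.001, 0.0, -1.0]]
wrist_force: [0.5, -0.4, -1.4]
grip_width: 16.3
pos [520.8 179.8 112.3] offset(mm) [ 1.8  1.5 30.3] rot deg [ 0.02  0.1  -0.09] norm [ 0.0001  0.0006 -0.0005]
```

View pics/scene4.png

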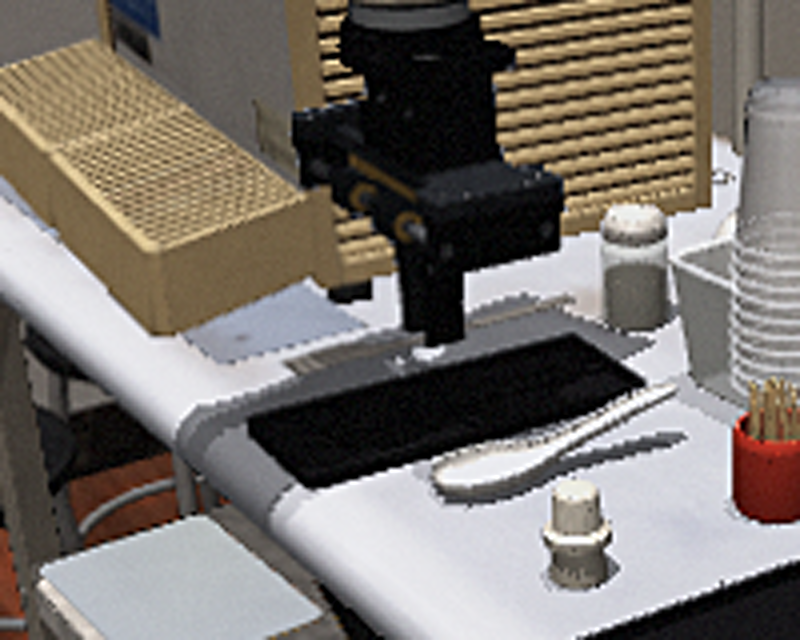

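View pics/top4.png

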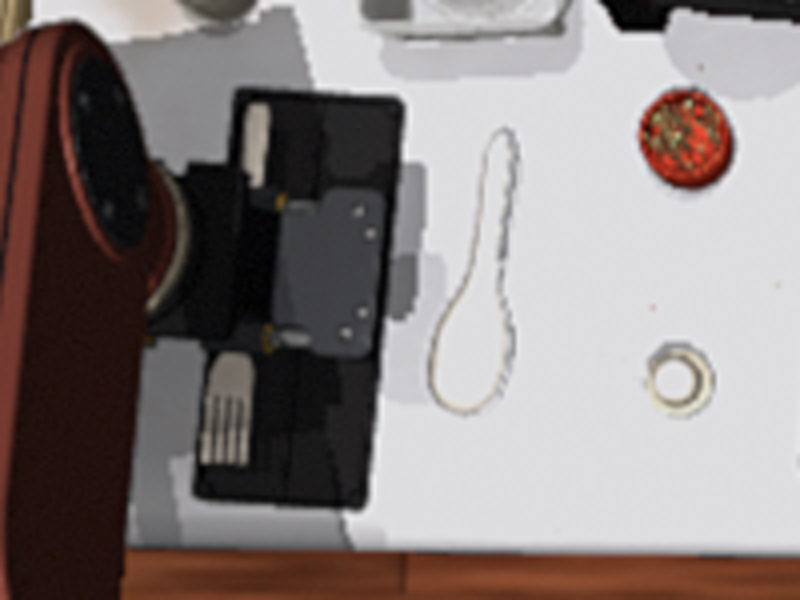

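The fork sits above the left lane, with its ends at (257,103) and (226,466) in the top crop. The gripper is clear of the dispenser. Now I'll verify it against the lane numerically.

```bash
python3 - <<'E'
from h import *
T=lambda p:[(p[0]+.5)/4-.5+100,(p[1]+.5)/4-.5+180]
W=cast('top',[T((257,103)),T((226,466))],46)[:,:2];print(W,W.mean(0))
W2=cast('top',[T((x,y)) for x,y in [(237,88),(405,98),(367,508),(194,497)]],10)[:,:2];print(W2.mean(0))
a=np.radians(-3.1);e=np.array([[np.cos(a),np.sin(a)],[-np.sin(a),np.cos(a)]])
print((W-W2.mean(0))@e.T)
E
```

```text
[[609.99753023 175.7082131 ]
 [431.18670861 182.31887772]] [520.59211942 179.01354541]
[517.9644439  159.82772071]
[[ 91.03961341  20.83429406]
 [-87.86704592  17.76540812]]
```

```bash

python3 -m creep '[{"offset":[0.001,0.0015,0.01],"rotation":[0,0,0],"grip":2},{"offset":[0.001,0,0.01],"rotation":[0,0,0],"grip":2},{"offset":[0,0,0.007],"rotation":[0,0,0],"grip":2},{"offset":[0,0,0.003],"rotation":[0,0,0],"grip":2},{"offset":[0,0,0],"rotation":[0,0,0],"grip":2},{"offset":[0,0,0],"rotation":[0,0,0],"grip":2}]'
```

```text
time: 8.52
eef_pos: [518.3, 181.9, 81.5]
orientation: [[-0.998, 0.055, 0.0], [0.055, 0.998, 0.0], [-0.0, 0.0, -1.0]]
wrist_force: [-0.7, 0.3, -1.2]
grip_width: 16.5
```

```bash

python3 -m creep '[{"offset":[0,0,0],"rotation":[0,0,0],"grip":24},{"offset":[0,0,0],"rotation":[0,0,0],"grip":30},{"offset":[0,0,0],"rotation":[0,0,0],"grip":34},{"offset":[0,0,0],"rotation":[0,0,0],"grip":34},{"offset":[0,0,-0.02],"rotation":[0,0,0],"grip":40},{"offset":[0,0,-0.04],"rotation":[0,0,0],"grip":40},{"offset":[0,0,-0.03],"rotation":[0,0,0],"grip":40},{"offset":[0,0,-0.02],"rotation":[0,0,0],"grip":40},{"offset":[0,-0.04,0],"rotation":[0,0,0],"grip":40},{"offset":[0,-0.05,0],"rotation":[0,0,0],"grip":40}]'
python3 - <<'E'
from h import *
im=read_camera('scene')[:,:,::-1]
cv2.imwrite('pics/scene5.png',cv2.resize(im[120:280,120:320],None,fx=4,fy=4,interpolation=cv2.INTER_CUBIC))
im=read_camera('top')[:,:,::-1]
cv2.imwrite('pics/top5.png',cv2.resize(im[180:330,100:300],None,fx=4,fy=4,interpolation=cv2.INTER_CUBIC))
plan([516,-334,190],173.8)
E
```

```text
time: 9.78
eef_pos: [513.2, 91.8, 191.9]
orientation: [[-0.999, 0.053, 0.001], [0.053, 0.999, 0.0], [-0.001, 0.0, -1.0]]
wrist_force: [0.0, -0.7, -0.3]
grip_width: 40.0
pos [512.9  88.6 191.3] offset(mm) [ -27.7 -421.7    2. ] rot deg [-0.09  0.    2.86] norm [-0.0005  0.      0.0159]
```

View pics/scene5.png

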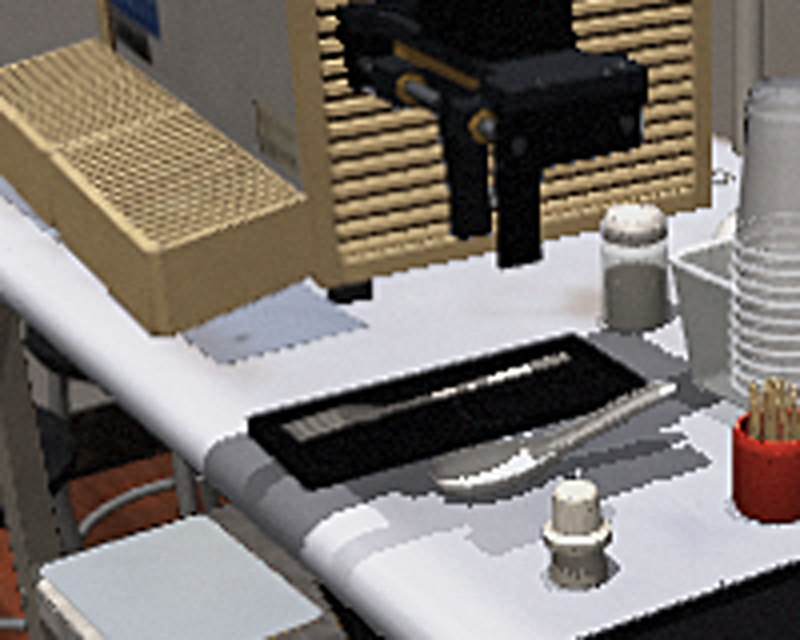

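View pics/top5.png

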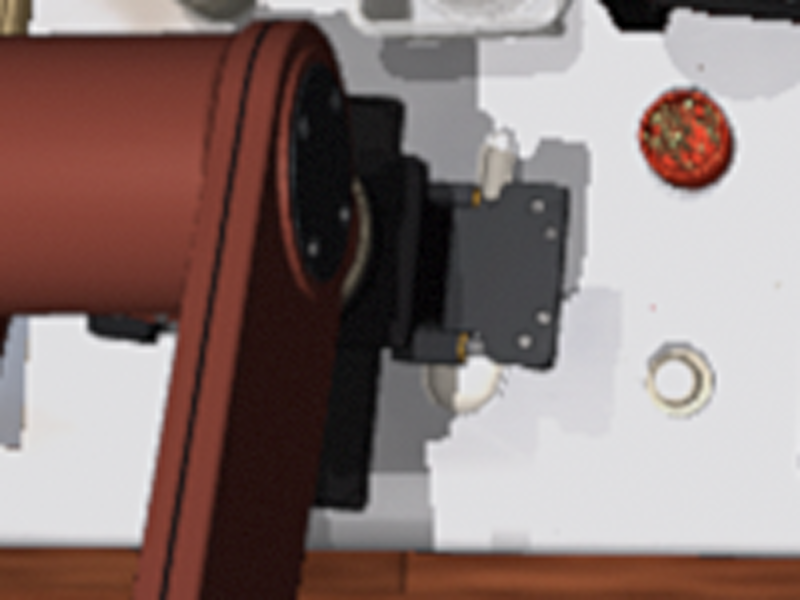

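Fork A lies flat in the left lane. Moving on to fork B.

```bash

python3 -m creep '[{"offset":[-0.002,-0.03,0],"rotation":[0,0,0.002],"grip":40},{"offset":[-0.003,-0.045,0],"rotation":[0,0,0.002],"grip":40},{"offset":[-0.003,-0.05,0],"rotation":[0,0,0.002],"grip":40},{"offset":[-0.003,-0.05,0],"rotation":[0,0,0.002],"grip":40},{"offset":[-0.004,-0.05,0],"rotation":[0,0,0.002],"grip":40},{"offset":[-0.004,-0.05,0],"rotation":[0,0,0.002],"grip":40},{"offset":[-0.003,-0.05,0],"rotation":[0,0,0.002],"grip":40},{"offset":[-0.003,-0.045,0],"rotation":[0,0,0.002],"grip":40},{"offset":[-0.002,-0.03,0],"rotation":[0,0,0],"grip":40},{"offset":[0,-0.02,0],"rotation":[0,0,0],"grip":40}]'
python3 -m creep '[{"offset":[0,0,0.02],"rotation":[0,0,0],"grip":40},{"offset":[0,0,0.03],"rotation":[0,0,0],"grip":40},{"offset":[0,0,0.03],"rotation":[0,0,0],"grip":40},{"offset":[0,0,0],"rotation":[0,0,0],"grip":40},{"offset":[0,0,0],"rotation":[0,0,0],"grip":40},{"offset":[0,0,0],"rotation":[0,0,0],"grip":40}]'
python3 - <<'E'
from h import *
im=read_camera('scene')[:,:,::-1]
cv2.imwrite('pics/scene6.png',cv2.resize(im[260:380,310:470],None,fx=5,fy=5,interpolation=cv2.INTER_CUBIC))
plan([516,-334,72.5],173.8)
E
```

```text
time: 11.12
eef_pos: [506.1, -329.7, 191.1]
orientation: [[-0.994, 0.106, 0.0], [0.106, 0.994, 0.0], [-0.0, 0.0, -1.0]]
wrist_force: [-0.4, -0.1, -0.5]
grip_width: 40.2
time: 11.88
eef_pos: [506.9, -329.0, 112.8]
orientation: [[-0.995, 0.104, 0.002], [0.104, 0.995, -0.002], [-0.002, -0.001, -1.0]]
wrist_force: [-0.4, -0.4, 0.5]
grip_width: 40.1
pos [ 506.8 -329.1  112.8] offset(mm) [-9.6 -3.8 40.3] rot deg [-0.09  0.13  0.19] norm [-0.0005  0.0007  0.0011]
```

View pics/scene6.png

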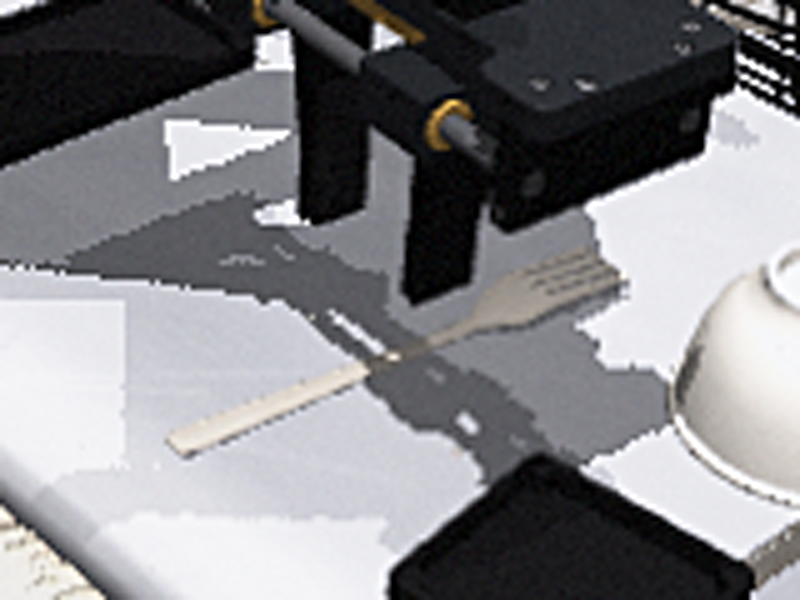

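```bash

python3 -m creep '[{"offset":[-0.005,-0.002,0.015],"rotation":[0,0,0],"grip":40},{"offset":[-0.0045,-0.002,0.012],"rotation":[0,0,0],"grip":40},{"offset":[0,0,0.008],"rotation":[0,0,0],"grip":40},{"offset":[0,0,0.004],"rotation":[0,0,0],"grip":40},{"offset":[0,0,0],"rotation":[0,0,0],"grip":40},{"offset":[0,0,0],"rotation":[0,0,0],"grip":40}]'
python3 - <<'E'
from h import *
im=read_camera('scene')[:,:,::-1]
cv2.imwrite('pics/scene7.png',cv2.resize(im[260:380,310:470],None,fx=5,fy=5,interpolation=cv2.INTER_CUBIC))
E
```

```text
time: 12.68
eef_pos: [515.1, -333.9, 72.6]
orientation: [[-0.994, 0.105, 0.0], [0.105, 0.994, -0.0], [-0.0, -0.0, -1.0]]
wrist_force: [-0.1, 0.1, -0.5]
grip_width: 39.9
```

View pics/scene7.png

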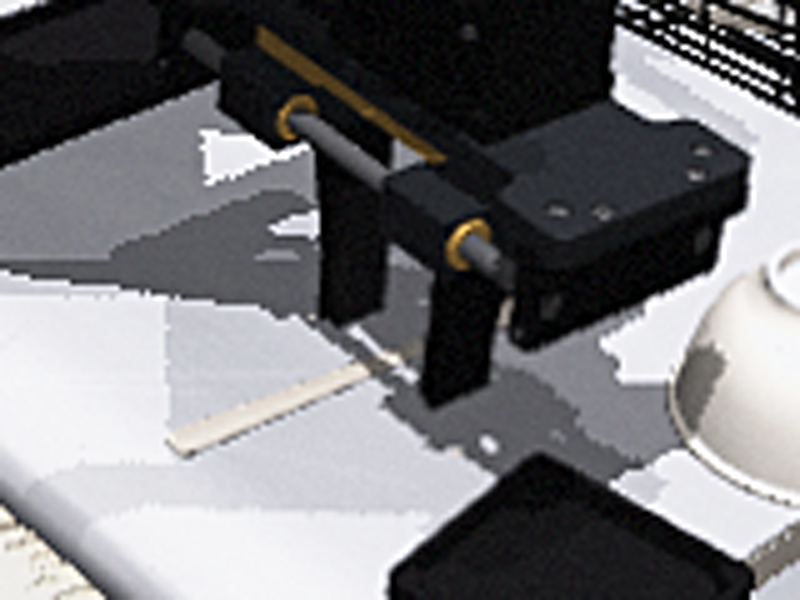

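```bash

python3 -m creep '[{"offset":[0,0,0],"rotation":[0,0,0],"grip":20},{"offset":[0,0,0],"rotation":[0,0,0],"grip":10},{"offset":[0,0,0],"rotation":[0,0,0],"grip":2},{"offset":[0,0,0],"rotation":[0,0,0],"grip":2},{"offset":[0,0,0],"rotation":[0,0,0],"grip":2},{"offset":[0,0,0],"rotation":[0,0,0],"grip":2}]' 20
python3 -m creep '[{"offset":[0,0,-0.01],"rotation":[0,0,0],"grip":2},{"offset":[0,0,-0.02],"rotation":[0,0,0],"grip":2},{"offset":[0,0,-0.03],"rotation":[0,0,0],"grip":2},{"offset":[0,0,-0.03],"rotation":[0,0,0],"grip":2},{"offset":[0,0,-0.02],"rotation":[0,0,0],"grip":2},{"offset":[0,0,-0.01],"rotation":[0,0,0],"grip":2},{"offset":[0,0,0],"rotation":[0,0,0],"grip":2}]'
python3 - <<'E'
from h import *
im=read_camera('scene')[:,:,::-1]
cv2.imwrite('pics/scene8.png',cv2.resize(im[220:340,310:470],None,fx=5,fy=5,interpolation=cv2.INTER_CUBIC))
plan([516.9,139.4,192],176.9)
E
```

```text
time: 13.48
eef_pos: [515.0, -333.7, 72.3]
orientation: [[-0.994, 0.105, 0.0], [0.105, 0.994, -0.0], [-0.0, -0.0, -1.0]]
wrist_force: [-0.2, -0.1, 1.2]
grip_width: 16.4
time: 14.35
eef_pos: [515.1, -333.9, 192.9]
orientation: [[-0.994, 0.105, 0.001], [0.105, 0.994, -0.001], [-0.001, -0.001, -1.0]]
wrist_force: [0.5, 1.0, -1.1]
grip_width: 16.2
pos [ 514.7 -333.5  191.8] offset(mm) [ 47.5 470.5  -0. ] rot deg [ 0.02 -0.03 -2.93] norm [ 0.0001 -0.0002 -0.0163]
```

View pics/scene8.png

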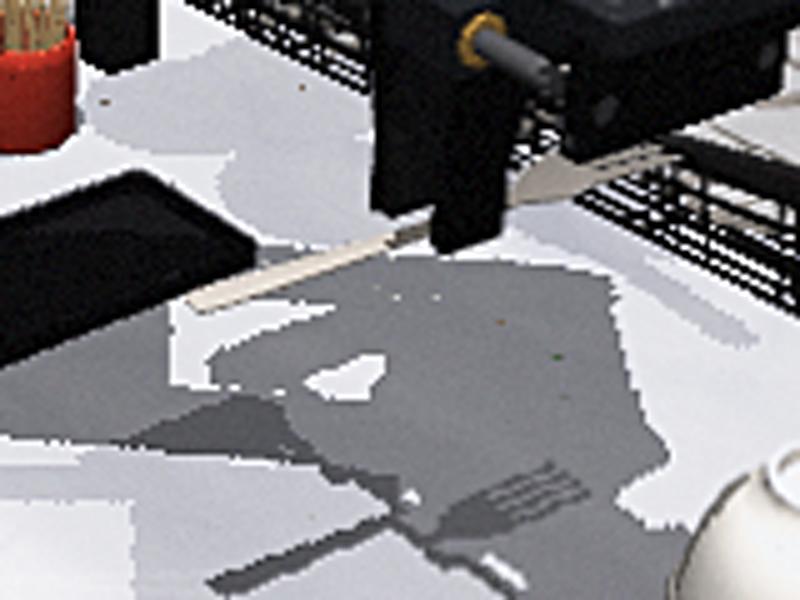

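```bash

python3 -m creep '[{"offset":[0.002,0.02,0],"rotation":[0,0,0],"grip":2},{"offset":[0.004,0.04,0],"rotation":[0,0,0],"grip":2},{"offset":[0.0045,0.045,0],"rotation":[0,0,0],"grip":2},{"offset":[0.0045,0.045,0],"rotation":[0,0,0],"grip":2},{"offset":[0.0045,0.045,0],"rotation":[0,0,0],"grip":2},{"offset":[0.0045,0.045,0],"rotation":[0,0,0],"grip":2},{"offset":[0.0045,0.045,0],"rotation":[0,0,0],"grip":2},{"offset":[0.0045,0.045,0],"rotation":[0,0,0],"grip":2},{"offset":[0.004,0.04,0],"rotation":[0,0,0],"grip":2},{"offset":[0.004,0.04,0],"rotation":[0,0,0],"grip":2}]'
python3 -m creep '[{"offset":[0.0035,0.035,0],"rotation":[0,0,-0.006],"grip":2},{"offset":[0.002,0.025,0.01],"rotation":[0,0,-0.007],"grip":2},{"offset":[0,0,0.02],"rotation":[0,0,-0.004],"grip":2},{"offset":[0,0,0.03],"rotation":[0,0,0],"grip":2},{"offset":[0,0,0.02],"rotation":[0,0,0],"grip":2},{"offset":[0,0,0],"rotation":[0,0,0],"grip":2},{"offset":[0,0,0],"rotation":[0,0,0],"grip":2}]'
python3 - <<'E'
from h import *
plan([516.9,139.4,82],176.9)
im=read_camera('top')[:,:,::-1]
cv2.imwrite('pics/top9.png',cv2.resize(im[180:330,100:300],None,fx=4,fy=4,interpolation=cv2.INTER_CUBIC))
E
```

```text
time: 15.65
eef_pos: [515.6, 80.7, 191.1]
orientation: [[-0.995, 0.104, -0.002], [0.104, 0.995, 0.0], [0.002, 0.0, -1.0]]
wrist_force: [1.1, -0.2, -1.0]
grip_width: 16.3
time: 16.52
eef_pos: [517.3, 139.0, 112.5]
orientation: [[-0.999, 0.051, -0.0], [0.051, 0.999, 0.0], [0.0, 0.0, -1.0]]
wrist_force: [-0.2, 1.6, -0.3]
grip_width: 16.6
pos [517.3 139.  112.5] offset(mm) [ 0.4  0.3 30.5] rot deg [ 0.01 -0.01  0.16] norm [ 0.     -0.0001  0.0009]
```

View pics/top9.png

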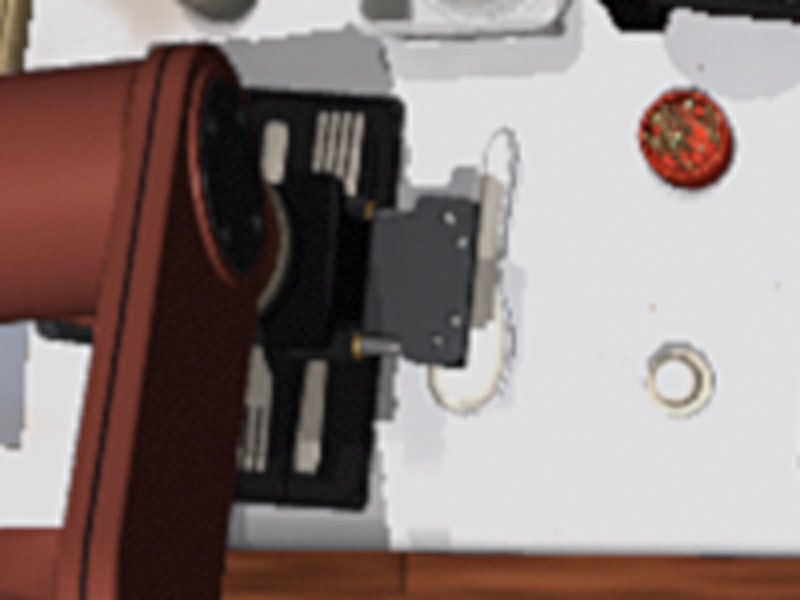

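```bash
python3 - <<'E'
from h import *
T=lambda p:[(p[0]+.5)/4-.5+100,(p[1]+.5)/4-.5+180]
W=cast('top',[T((341,112)),T((307,472))],45)[:,:2]
a=np.radians(-3.1);e=np.array([[np.cos(a),np.sin(a)],[-np.sin(a),np.cos(a)]])
print((W-[518,160.2])@e.T)
E
python3 -m creep '[{"offset":[0,0,0.01],"rotation":[0,0,0],"grip":2},{"offset":[0,0,0.01],"rotation":[0,0,0],"grip":2},{"offset":[0,0,0.007],"rotation":[0,0,0],"grip":2},{"offset":[0,0,0.003],"rotation":[0,0,0],"grip":2},{"offset":[0,0,0],"rotation":[0,0,0],"grip":2},{"offset":[0,0,0],"rotation":[0,0,0],"grip":2}]'
```

```text
[[ 89.41058545 -21.28725124]
 [-88.12584391 -21.94228528]]
time: 17.32
eef_pos: [517.8, 138.6, 82.5]
orientation: [[-0.999, 0.052, 0.0], [0.052, 0.999, 0.0], [-0.0, 0.0, -1.0]]
wrist_force: [-0.5, -0.1, -0.4]
grip_width: 15.9
```

```bash

python3 -m creep '[{"offset":[0,0,0],"rotation":[0,0,0],"grip":24},{"offset":[0,0,0],"rotation":[0,0,0],"grip":30},{"offset":[0,0,0],"rotation":[0,0,0],"grip":34},{"offset":[0,0,0],"rotation":[0,0,0],"grip":34},{"offset":[0,0,-0.02],"rotation":[0,0,0],"grip":40},{"offset":[0,0,-0.03],"rotation":[0,0,0],"grip":40},{"offset":[0,0,-0.03],"rotation":[0,0,0],"grip":40},{"offset":[0,0,-0.02],"rotation":[0,0,0],"grip":40},{"offset":[0,0,0],"rotation":[0,0,0],"grip":40},{"offset":[0,0,0],"rotation":[0,0,0],"grip":40}]'
python3 - <<'E'
from h import *
im=read_camera('scene')[:,:,::-1]
cv2.imwrite('pics/scene10.png',cv2.resize(im[120:280,120:320],None,fx=4,fy=4,interpolation=cv2.INTER_CUBIC))
plan([542.5,61.8,130],171.9)
E
```

```text
time: 18.58
eef_pos: [517.1, 138.5, 181.3]
orientation: [[-0.999, 0.052, -0.001], [0.052, 0.999, -0.0], [0.001, -0.0, -1.0]]
wrist_force: [0.6, -0.4, -0.1]
grip_width: 40.3
pos [516.8 138.5 180.9] offset(mm) [-29.7 -75.2  50.9] rot deg [-0.03 -0.12  5.14] norm [-0.0001 -0.0007  0.0285]
```

View pics/scene10.png

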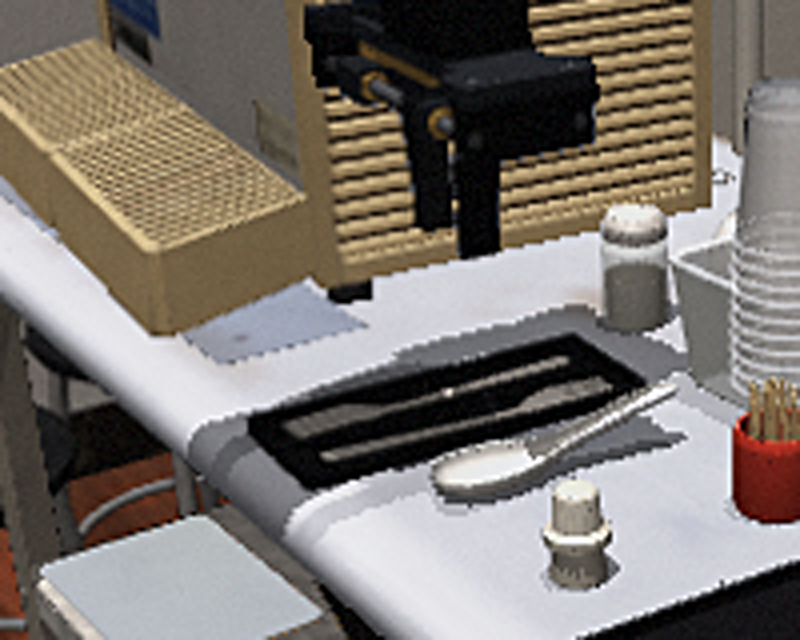

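Both forks are flat, one in each lane. Next is the spoon.

```bash

python3 -m creep '[{"offset":[-0.007,-0.018,0],"rotation":[0,0,0.007],"grip":40},{"offset":[-0.008,-0.02,0.01],"rotation":[0,0,0.007],"grip":40},{"offset":[-0.008,-0.02,0.02],"rotation":[0,0,0.007],"grip":40},{"offset":[-0.007,-0.017,0.015],"rotation":[0,0,0.007],"grip":40},{"offset":[0,0,0.007],"rotation":[0,0,0],"grip":40},{"offset":[0,0,0],"rotation":[0,0,0],"grip":40},{"offset":[0,0,0],"rotation":[0,0,0],"grip":40}]'
python3 - <<'E'
from h import *
im=read_camera('scene')[:,:,::-1]
cv2.imwrite('pics/scene11.png',cv2.resize(im[140:260,180:340],None,fx=5,fy=5,interpolation=cv2.INTER_CUBIC))
im=read_camera('top')[:,:,::-1]
cv2.imwrite('pics/top11.png',cv2.resize(im[180:300,160:320],None,fx=5,fy=5,interpolation=cv2.INTER_CUBIC))
plan([542.5,61.8,77],171.9)
E
```

```text
time: 19.5
eef_pos: [541.4, 61.9, 130.8]
orientation: [[-0.99, 0.138, 0.001], [0.138, 0.99, 0.0], [-0.001, 0.0, -1.0]]
wrist_force: [-0.3, 0.6, -0.4]
grip_width: 39.7
pos [541.5  61.9 131. ] offset(mm) [-0.9 -0.  54. ] rot deg [0.01 0.07 0.15] norm [0.0001 0.0004 0.0008]
```

View pics/scene11.png

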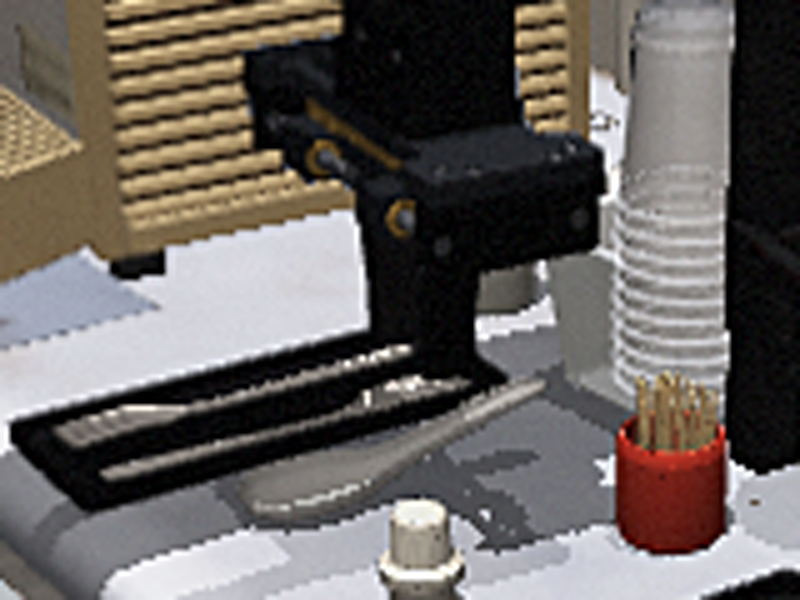

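View pics/top11.png

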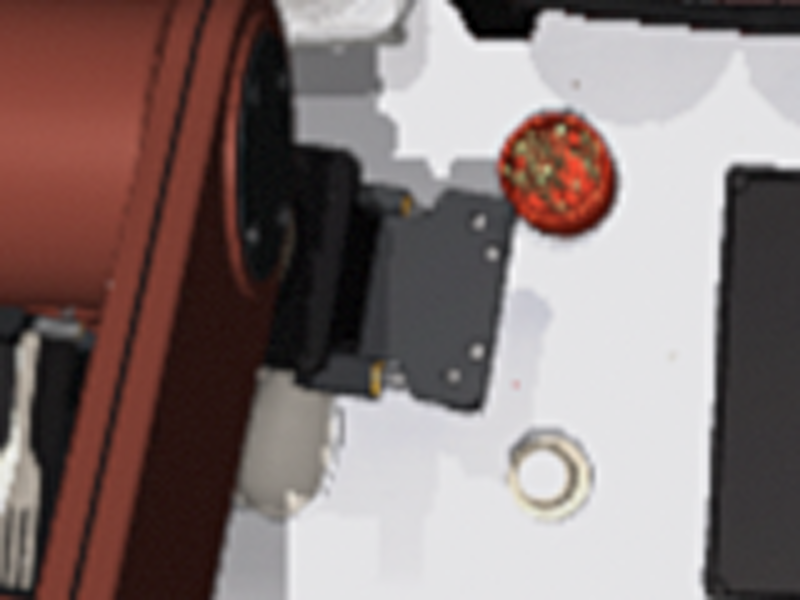

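```bash

python3 -m creep '[{"offset":[-0.0008,0,0.01],"rotation":[0,0,0],"grip":40},{"offset":[0,0,0.015],"rotation":[0,0,0],"grip":40},{"offset":[0,0,0.015],"rotation":[0,0,0],"grip":40},{"offset":[0,0,0.008],"rotation":[0,0,0],"grip":40},{"offset":[0,0,0.004],"rotation":[0,0,0],"grip":40},{"offset":[0,0,0],"rotation":[0,0,0],"grip":40},{"offset":[0,0,0],"rotation":[0,0,0],"grip":40}]'
python3 - <<'E'
from h import *
im=read_camera('scene')[:,:,::-1]
cv2.imwrite('pics/scene12.png',cv2.resize(im[140:260,180:340],None,fx=5,fy=5,interpolation=cv2.INTER_CUBIC))
E
```

```text
time: 20.48
eef_pos: [542.4, 61.2, 78.7]
orientation: [[-0.99, 0.139, 0.001], [0.139, 0.99, -0.0], [-0.001, 0.0, -1.0]]
wrist_force: [0.1, 0.1, 0.1]
grip_width: 40.1
```

View pics/scene12.png

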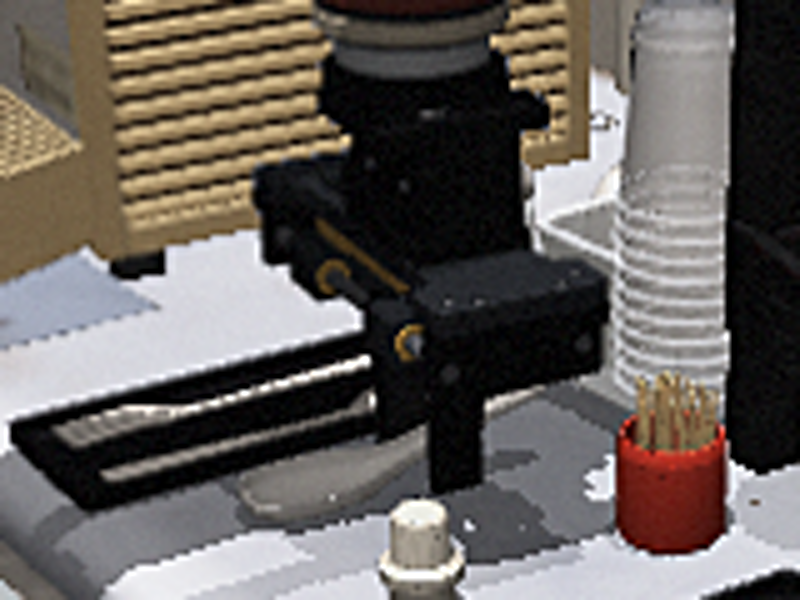

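```bash

python3 -m creep '[{"offset":[0,0,0.002],"rotation":[0,0,0],"grip":30},{"offset":[0,0,0],"rotation":[0,0,0],"grip":20},{"offset":[0,0,0],"rotation":[0,0,0],"grip":12},{"offset":[0,0,0],"rotation":[0,0,0],"grip":4},{"offset":[0,0,0],"rotation":[0,0,0],"grip":4},{"offset":[0,0,0],"rotation":[0,0,0],"grip":4}]' 20
python3 -m creep '[{"offset":[0,0,-0.01],"rotation":[0,0,0],"grip":4},{"offset":[0,0,-0.02],"rotation":[0,0,0],"grip":4},{"offset":[0,0,-0.03],"rotation":[0,0,0],"grip":4},{"offset":[0,0,-0.03],"rotation":[0,0,0],"grip":4},{"offset":[0,0,-0.02],"rotation":[0,0,0],"grip":4},{"offset":[0,0,-0.01],"rotation":[0,0,0],"grip":4},{"offset":[0,0,0],"rotation":[0,0,0],"grip":4}]'
python3 - <<'E'
from h import *
im=read_camera('scene')[:,:,::-1]
cv2.imwrite('pics/scene13.png',cv2.resize(im[100:220,180:340],None,fx=5,fy=5,interpolation=cv2.INTER_CUBIC))
im=read_camera('top')[:,:,::-1]
cv2.imwrite('pics/top13.png',cv2.resize(im[180:300,160:320],None,fx=5,fy=5,interpolation=cv2.INTER_CUBIC))
E
```

```text
time: 21.28
eef_pos: [542.0, 61.2, 76.3]
orientation: [[-0.99, 0.139, 0.0], [0.139, 0.99, -0.0], [-0.0, -0.0, -1.0]]
wrist_force: [-0.0, -0.5, 0.1]
grip_width: 13.3
time: 22.15
eef_pos: [542.3, 61.2, 197.0]
orientation: [[-0.99, 0.139, 0.002], [0.139, 0.99, -0.0], [-0.002, 0.0, -1.0]]
wrist_force: [-0.7, -0.2, -0.7]
grip_width: 13.2
```

View pics/scene13.png

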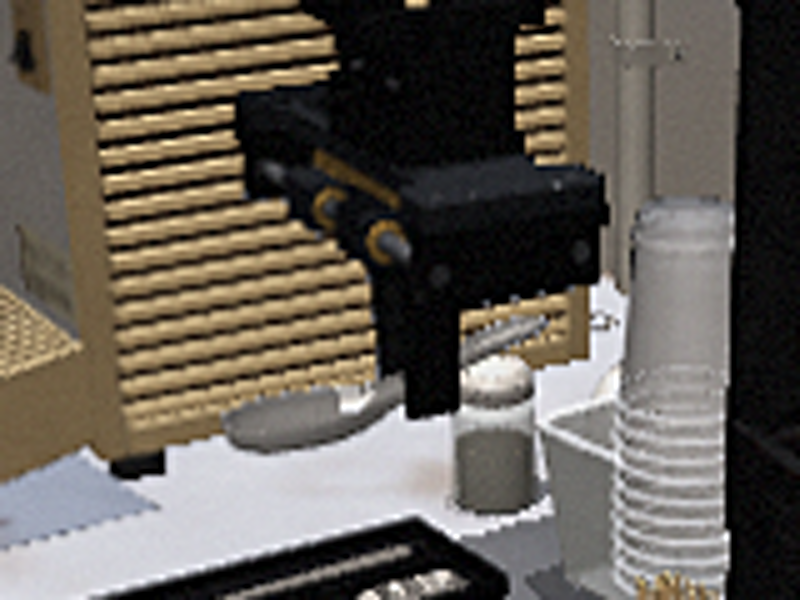

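View pics/top13.png

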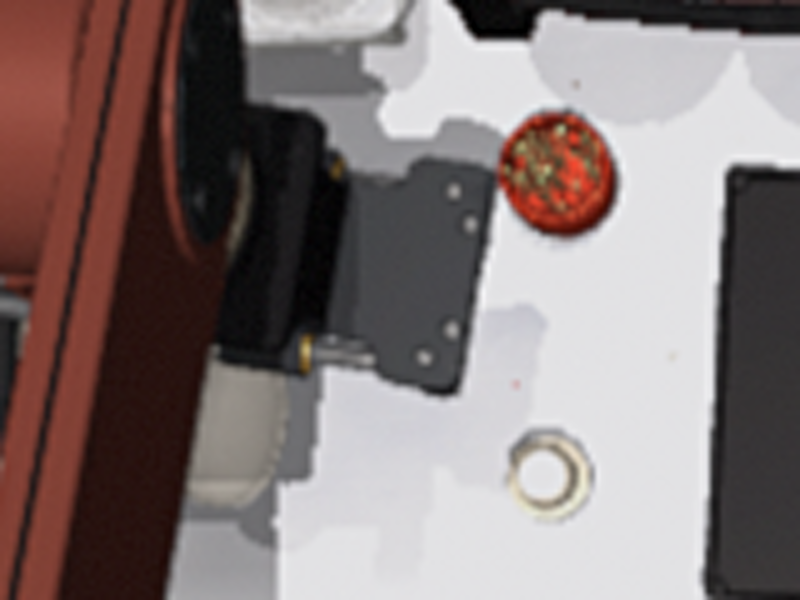

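```bash
python3 -c "
from h import *
plan([527.3,-135.6,196],178.2)"
python3 -m creep '[{"offset":[-0.002,-0.02,0],"rotation":[0,0,0],"grip":4},{"offset":[-0.004,-0.035,0],"rotation":[0,0,-0.006],"grip":4},{"offset":[-0.004,-0.04,0],"rotation":[0,0,-0.007],"grip":4},{"offset":[-0.003,-0.04,0],"rotation":[0,0,-0.007],"grip":4},{"offset":[0,-0.035,0],"rotation":[0,0,-0.007],"grip":4},{"offset":[0,-0.02,0.02],"rotation":[0,0,-0.006],"grip":4},{"offset":[0,0,0.03],"rotation":[0,0,0],"grip":4},{"offset":[0,0,0.02],"rotation":[0,0,0],"grip":4},{"offset":[0,0,0],"rotation":[0,0,0],"grip":4},{"offset":[0,0,0],"rotation":[0,0,0],"grip":4}]'
python3 - <<'E'
from h import *
im=read_camera('scene')[:,:,::-1]
cv2.imwrite('pics/scene14.png',cv2.resize(im[200:320,230:390],None,fx=5,fy=5,interpolation=cv2.INTER_CUBIC))
im=read_camera('top')[:,:,::-1]
cv2.imwrite('pics/top14.png',cv2.resize(im[190:310,240:400],None,fx=5,fy=5,interpolation=cv2.INTER_CUBIC))
plan([527.3,-135.6,79],178.2)
E
```

```text
pos [541.4  61.2 195.4] offset(mm) [ -13.4 -196.9   -0.6] rot deg [-0.   -0.08 -6.21] norm [-0.     -0.0004 -0.0345]
time: 23.5
eef_pos: [534.7, -129.8, 126.6]
orientation: [[-0.999, 0.036, 0.0], [0.036, 0.999, -0.0], [-0.0, -0.0, -1.0]]
wrist_force: [0.4, -0.3, 0.2]
grip_width: 13.3
pos [ 535.3 -129.7  127.4] offset(mm) [ 7.8 -6.2 48.4] rot deg [-0.04  0.1  -0.26] norm [-0.0002  0.0005 -0.0015]
```

View pics/scene14.png

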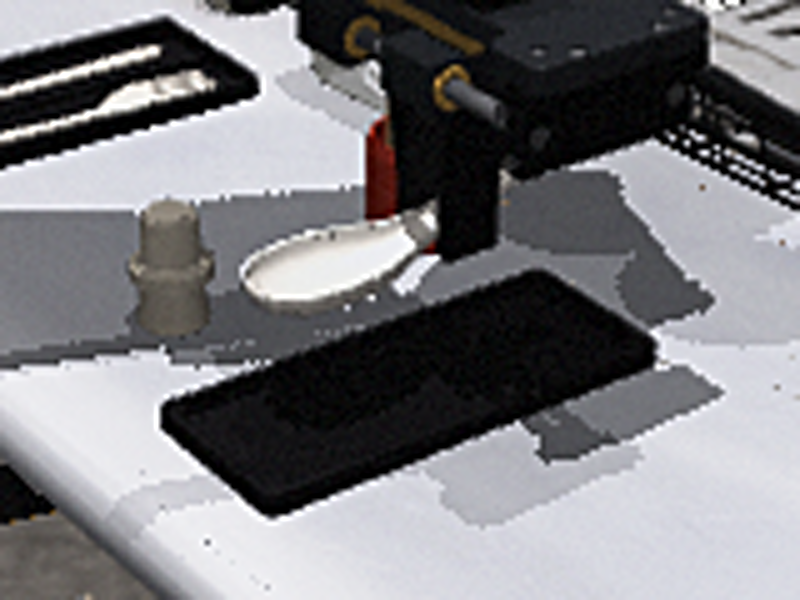

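View pics/top14.png

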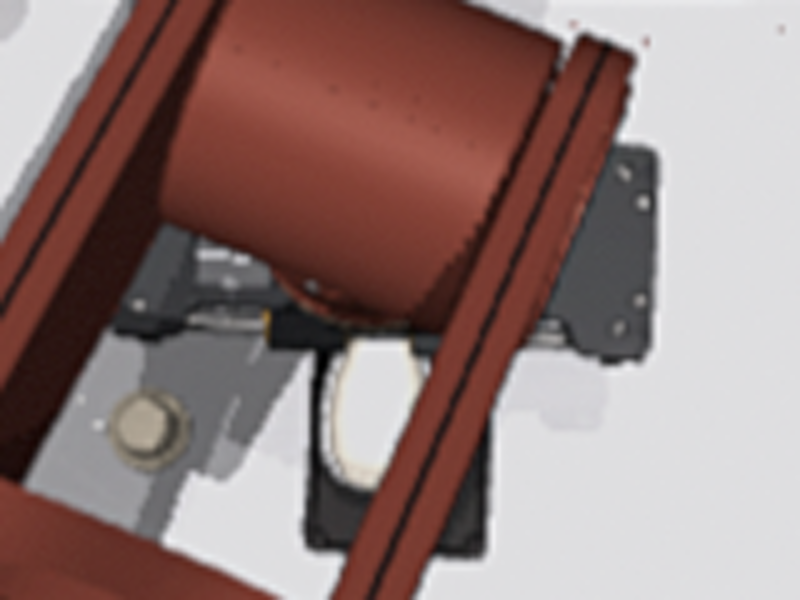

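```bash

python3 -m creep '[{"offset":[0.004,-0.003,0],"rotation":[0,0,0],"grip":4},{"offset":[0.004,-0.003,0.01],"rotation":[0,0,-0.001],"grip":4},{"offset":[0,0,0.015],"rotation":[0,0,0],"grip":4},{"offset":[0,0,0.012],"rotation":[0,0,0],"grip":4},{"offset":[0,0,0.006],"rotation":[0,0,0],"grip":4},{"offset":[0,0,0],"rotation":[0,0,0],"grip":4},{"offset":[0,0,0],"rotation":[0,0,0],"grip":4}]'
python3 - <<'E'
from h import *
im=read_camera('scene')[:,:,::-1]
cv2.imwrite('pics/scene15.png',cv2.resize(im[200:320,230:390],None,fx=5,fy=5,interpolation=cv2.INTER_CUBIC))
im=read_camera('top')[:,:,::-1]
cv2.imwrite('pics/top15.png',cv2.resize(im[190:310,240:400],None,fx=5,fy=5,interpolation=cv2.INTER_CUBIC))
plan([527.3,-135.6,79],178.2)
E
```

```text
time: 24.48
eef_pos: [526.7, -135.0, 83.5]
orientation: [[-0.999, 0.033, 0.0], [0.033, 0.999, -0.0], [-0.0, -0.0, -1.0]]
wrist_force: [0.3, -0.3, 0.4]
grip_width: 13.2
pos [ 526.8 -135.1   83.8] offset(mm) [-0.5 -0.5  4.8] rot deg [-0.02  0.05 -0.08] norm [-0.0001  0.0003 -0.0004]
```

View pics/scene15.png

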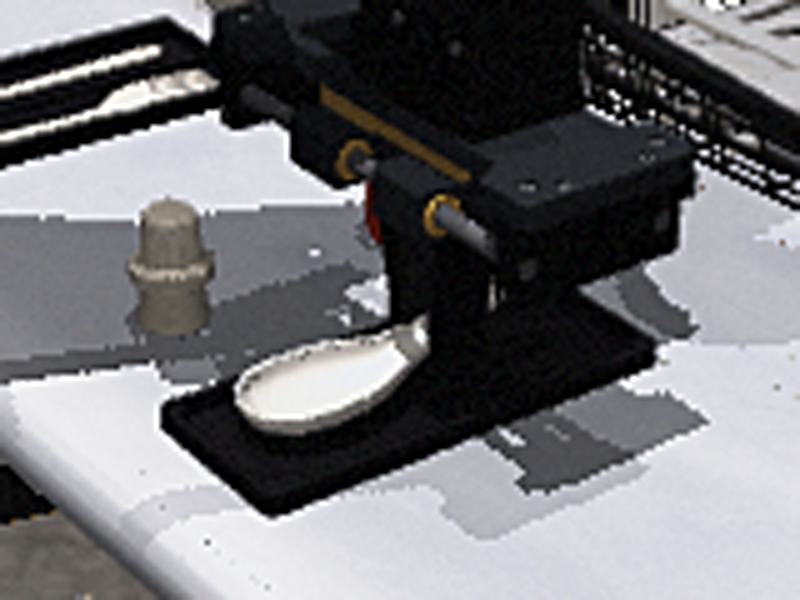

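View pics/top15.png

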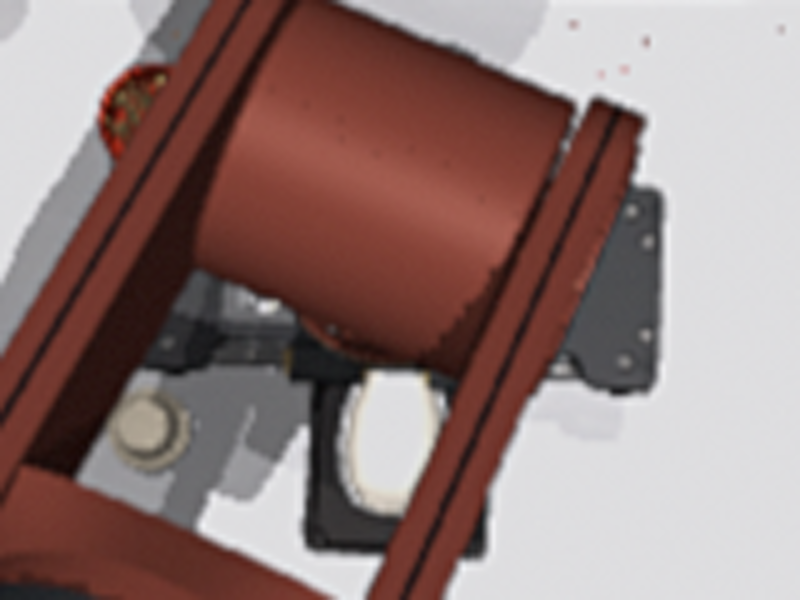

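The spoon is centred in the tray. I'll lower the last 4–5 mm, release and retreat.

```bash

python3 -m creep '[{"offset":[0,0,0.003],"rotation":[0,0,0],"grip":4},{"offset":[0,0,0.0015],"rotation":[0,0,0],"grip":4},{"offset":[0,0,0],"rotation":[0,0,0],"grip":4},{"offset":[0,0,0],"rotation":[0,0,0],"grip":4}]'
python3 -m creep '[{"offset":[0,0,0],"rotation":[0,0,0],"grip":17},{"offset":[0,0,0],"rotation":[0,0,0],"grip":21},{"offset":[0,0,0],"rotation":[0,0,0],"grip":25},{"offset":[0,0,0],"rotation":[0,0,0],"grip":25},{"offset":[0,0,0],"rotation":[0,0,0],"grip":25},{"offset":[0,0,-0.01],"rotation":[0,0,0],"grip":25},{"offset":[0,0,-0.02],"rotation":[0,0,0],"grip":25},{"offset":[0,0,-0.03],"rotation":[0,0,0],"grip":40},{"offset":[0,0,-0.02],"rotation":[0,0,0],"grip":50},{"offset":[0,0,0],"rotation":[0,0,0],"grip":50}]'
python3 - <<'E'
from h import *
im=read_camera('scene')[:,:,::-1]
cv2.imwrite('pics/scene16.png',cv2.resize(im[200:320,230:390],None,fx=5,fy=5,interpolation=cv2.INTER_CUBIC))
plan([475.5,-37.5,160],178.2)
E
```

```text
time: 25.08
eef_pos: [526.4, -134.9, 78.7]
orientation: [[-0.999, 0.033, -0.0], [0.033, 0.999, 0.0], [0.0, 0.0, -1.0]]
wrist_force: [-0.3, 0.1, 0.0]
grip_width: 13.2
time: 26.32
eef_pos: [527.9, -135.5, 161.3]
orientation: [[-0.999, 0.033, 0.005], [0.033, 0.999, -0.002], [-0.005, -0.002, -1.0]]
wrist_force: [0.3, -0.1, -1.1]
grip_width: 45.7
pos [ 527.  -135.1  159.8] offset(mm) [54.7 95.9 -0.4] rot deg [-0.05  0.12 -0.08] norm [-0.0003  0.0007 -0.0005]
```

View pics/scene16.png

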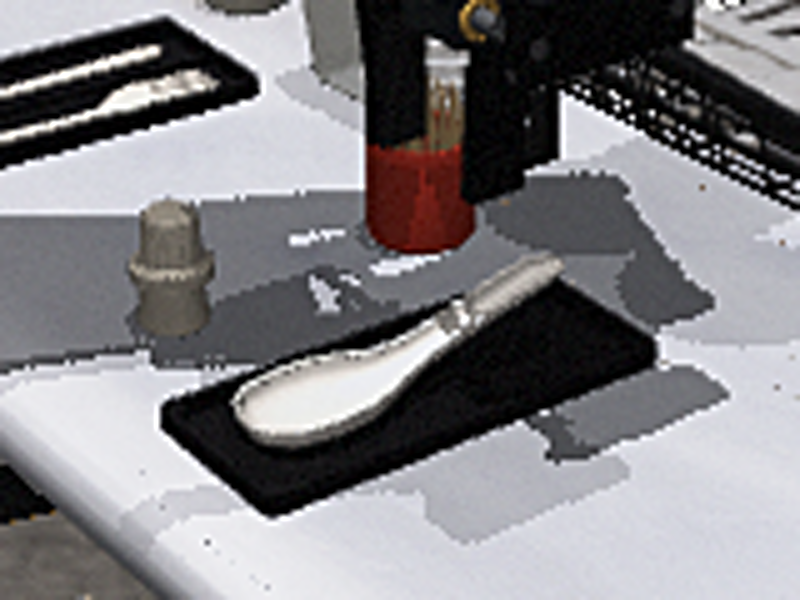

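The spoon lies on its bowl in the tray. Next is the spout.

```bash

python3 -m creep '[{"offset":[0.01,0.02,0],"rotation":[0,0,0],"grip":50},{"offset":[0.02,0.03,0],"rotation":[0,0,0],"grip":50},{"offset":[0.015,0.03,0],"rotation":[0,0,0],"grip":50},{"offset":[0.009,0.016,0],"rotation":[0,0,0],"grip":50},{"offset":[0,0,0.01],"rotation":[0,0,0],"grip":50},{"offset":[0,0,0.015],"rotation":[0,0,0],"grip":50},{"offset":[0,0,0],"rotation":[0,0,0],"grip":50},{"offset":[0,0,0],"rotation":[0,0,0],"grip":50}]'
python3 - <<'E'
from h import *
im=read_camera('scene')[:,:,::-1]
cv2.imwrite('pics/scene17.png',cv2.resize(im[180:300,190:350],None,fx=5,fy=5,interpolation=cv2.INTER_CUBIC))
im=read_camera('top')[:,:,::-1]
cv2.imwrite('pics/top17.png',cv2.resize(im[200:320,190:350],None,fx=5,fy=5,interpolation=cv2.INTER_CUBIC))
plan([476,-37,82],180)
E
```

```text
time: 27.38
eef_pos: [475.7, -37.8, 133.4]
orientation: [[-0.999, 0.034, -0.001], [0.034, 0.999, 0.0], [0.001, 0.0, -1.0]]
wrist_force: [-0.3, 0.0, 0.2]
grip_width: 49.9
pos [476.  -37.7 133.9] offset(mm) [-0.   0.7 51.9] rot deg [-0.01  0.02 -1.92] norm [-0.      0.0001 -0.0107]
```

View pics/scene17.png

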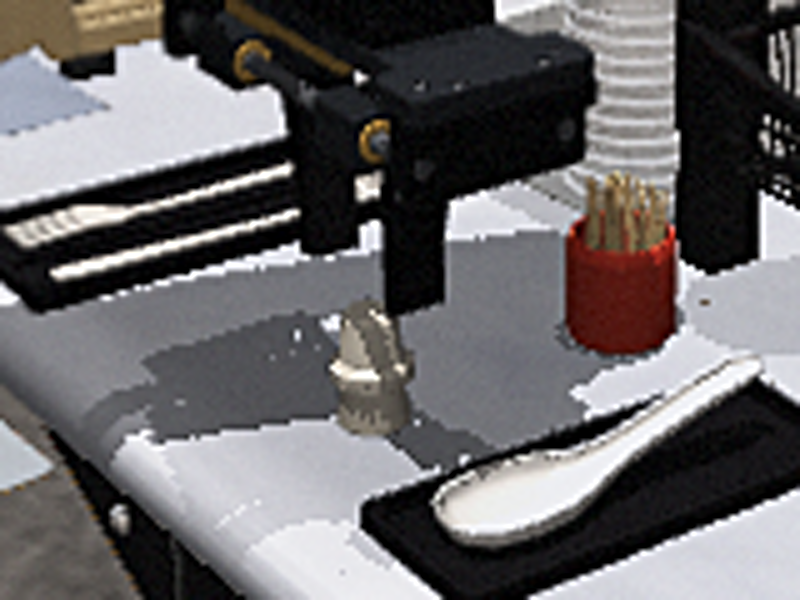

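View pics/top17.png

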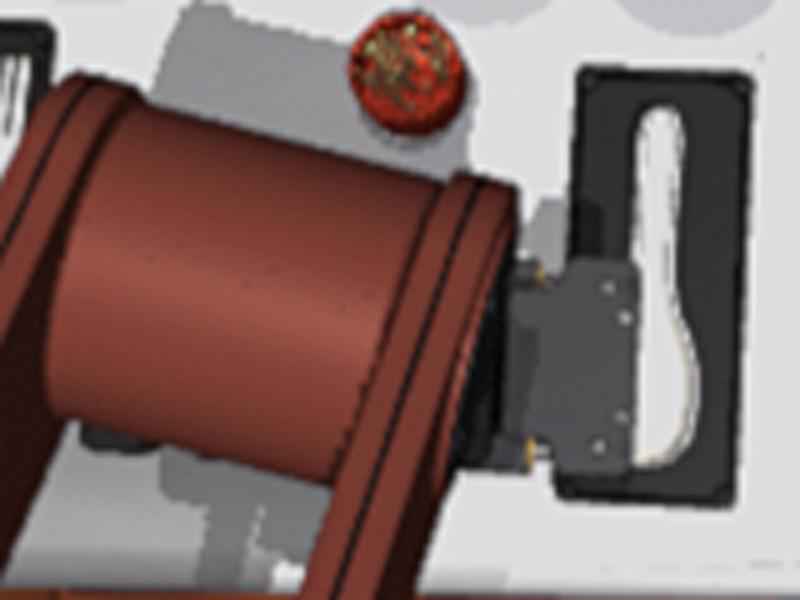

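```bash

python3 -m creep '[{"offset":[0,0.0007,0.01],"rotation":[0,0,0],"grip":50},{"offset":[0,0,0.015],"rotation":[0,0,0],"grip":50},{"offset":[0,0,0.015],"rotation":[0,0,0],"grip":50},{"offset":[0,0,0.008],"rotation":[0,0,0],"grip":50},{"offset":[0,0,0.003],"rotation":[0,0,0],"grip":50},{"offset":[0,0,0],"rotation":[0,0,0],"grip":50},{"offset":[0,0,0],"rotation":[0,0,0],"grip":50}]'
python3 - <<'E'
from h import *
im=read_camera('scene')[:,:,::-1]
cv2.imwrite('pics/scene18.png',cv2.resize(im[180:300,190:350],None,fx=5,fy=5,interpolation=cv2.INTER_CUBIC))
E
```

```text
time: 28.35
eef_pos: [476.0, -36.6, 83.2]
orientation: [[-0.999, 0.033, 0.001], [0.033, 0.999, -0.0], [-0.001, -0.0, -1.0]]
wrist_force: [-0.1, -0.1, 0.3]
grip_width: 50.7
```

View pics/scene18.png

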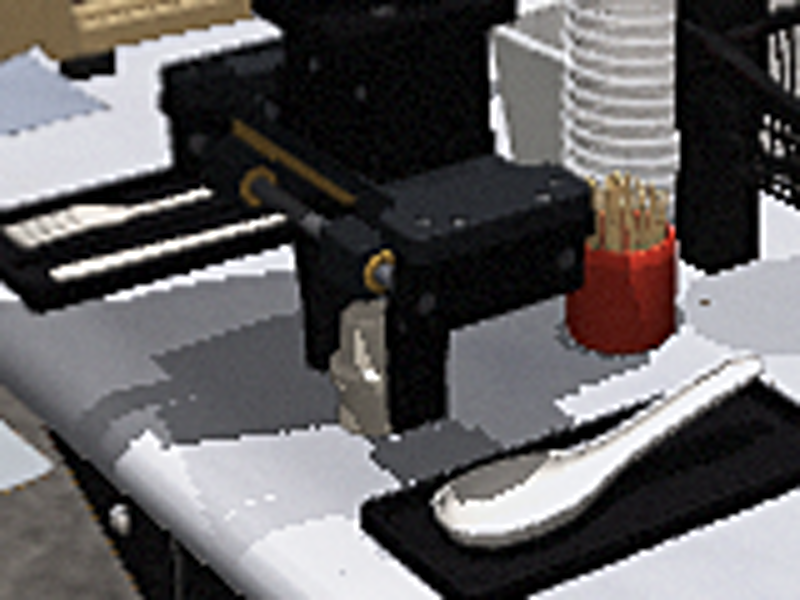

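```bash

python3 -m creep '[{"offset":[0,0,0],"rotation":[0,0,0],"grip":42},{"offset":[0,0,0],"rotation":[0,0,0],"grip":36},{"offset":[0,0,0],"rotation":[0,0,0],"grip":30},{"offset":[0,0,0],"rotation":[0,0,0],"grip":24},{"offset":[0,0,0],"rotation":[0,0,0],"grip":24},{"offset":[0,0,0],"rotation":[0,0,0],"grip":24}]' 20
python3 -m creep '[{"offset":[0,0,-0.01],"rotation":[0,0,0],"grip":24},{"offset":[0,0,-0.02],"rotation":[0,0,0],"grip":24},{"offset":[0,0,-0.03],"rotation":[0,0,0],"grip":24},{"offset":[0,0,-0.03],"rotation":[0,0,0],"grip":24},{"offset":[0,0,-0.02],"rotation":[0,0,0],"grip":24},{"offset":[0,0,0],"rotation":[0,0,0],"grip":24}]'
python3 - <<'E'
from h import *
im=read_camera('scene')[:,:,::-1]
cv2.imwrite('pics/scene19.png',cv2.resize(im[140:260,190:350],None,fx=5,fy=5,interpolation=cv2.INTER_CUBIC))
plan([473,-439,193],180)
E
```

```text
time: 29.15
eef_pos: [475.7, -36.5, 82.8]
orientation: [[-0.999, 0.033, 0.0], [0.033, 0.999, -0.0], [-0.0, -0.0, -1.0]]
wrist_force: [0.6, -0.0, 1.5]
grip_width: 31.4
time: 29.9
eef_pos: [476.8, -36.8, 194.9]
orientation: [[-0.999, 0.033, 0.004], [0.033, 0.999, -0.001], [-0.004, -0.001, -1.0]]
wrist_force: [-0.3, -0.4, -0.4]
grip_width: 31.3
pos [476.  -36.6 193.5] offset(mm) [ -10.2 -402.3    0.7] rot deg [-0.03  0.11 -1.88] norm [-0.0002  0.0006 -0.0105]
```

View pics/scene19.png

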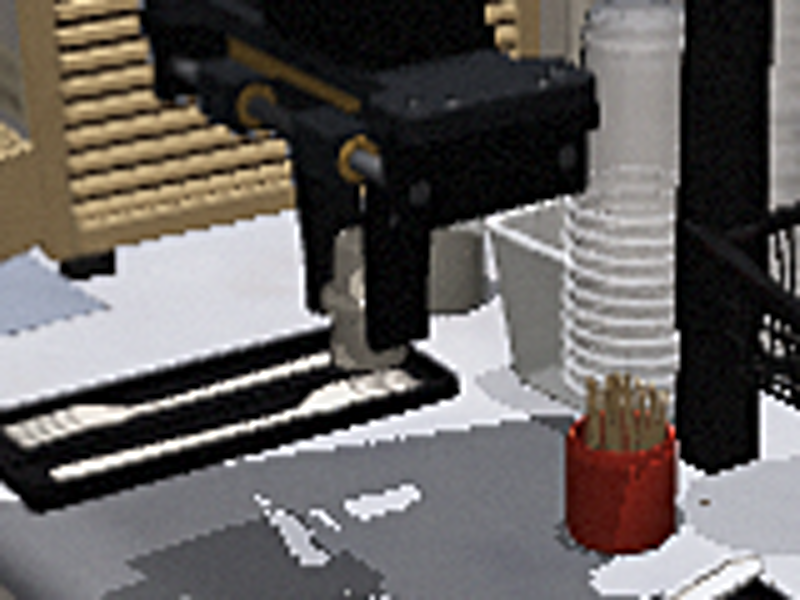

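```bash

python3 -m creep '[{"offset":[-0.0005,-0.02,0],"rotation":[0,0,0],"grip":24},{"offset":[-0.001,-0.04,0],"rotation":[0,0,0],"grip":24},{"offset":[-0.0015,-0.05,0],"rotation":[0,0,0],"grip":24},{"offset":[-0.0015,-0.05,0],"rotation":[0,0,0],"grip":24},{"offset":[-0.0015,-0.05,0],"rotation":[0,0,0],"grip":24},{"offset":[-0.001,-0.05,0],"rotation":[0,0,0],"grip":24},{"offset":[-0.001,-0.05,0],"rotation":[0,0,0],"grip":24},{"offset":[-0.001,-0.045,0],"rotation":[0,0,0],"grip":24},{"offset":[-0.001,-0.03,0],"rotation":[0,0,0],"grip":24},{"offset":[-0.001,-0.017,0],"rotation":[0,0,0],"grip":24}]'
python3 -m creep '[{"offset":[0,0,0.02],"rotation":[0,0,0],"grip":24},{"offset":[0,0,0.03],"rotation":[0,0,0],"grip":24},{"offset":[0,0,0.02],"rotation":[0,0,0],"grip":24},{"offset":[0,0,0],"rotation":[0,0,0],"grip":24},{"offset":[0,0,0],"rotation":[0,0,0],"grip":24},{"offset":[0,0,0],"rotation":[0,0,0],"grip":24}]'
python3 - <<'E'
from h import *
im=read_camera('scene')[:,:,::-1]
cv2.imwrite('pics/scene20.png',cv2.resize(im[290:410,340:500],None,fx=5,fy=5,interpolation=cv2.INTER_CUBIC))
im=read_camera('top')[:,:,::-1]
cv2.imwrite('pics/top20.png',cv2.resize(im[200:320,390:550],None,fx=5,fy=5,interpolation=cv2.INTER_CUBIC))
plan([473.3,-439,85.5],180)
E
```

```text
time: 31.2
eef_pos: [472.5, -439.5, 190.8]
orientation: [[-0.999, 0.034, -0.002], [0.034, 0.999, 0.002], [0.002, 0.002, -1.0]]
wrist_force: [0.3, 0.5, -1.4]
grip_width: 31.2
time: 31.95
eef_pos: [474.1, -439.2, 124.3]
orientation: [[-0.999, 0.033, 0.002], [0.033, 0.999, -0.002], [-0.002, -0.002, -1.0]]
wrist_force: [-0.2, 0.4, -0.3]
grip_width: 31.2
pos [ 473.9 -439.2  124.1] offset(mm) [ 0.7  0.3 38.6] rot deg [-0.1   0.08 -1.88] norm [-0.0005  0.0005 -0.0105]
```

View pics/scene20.png

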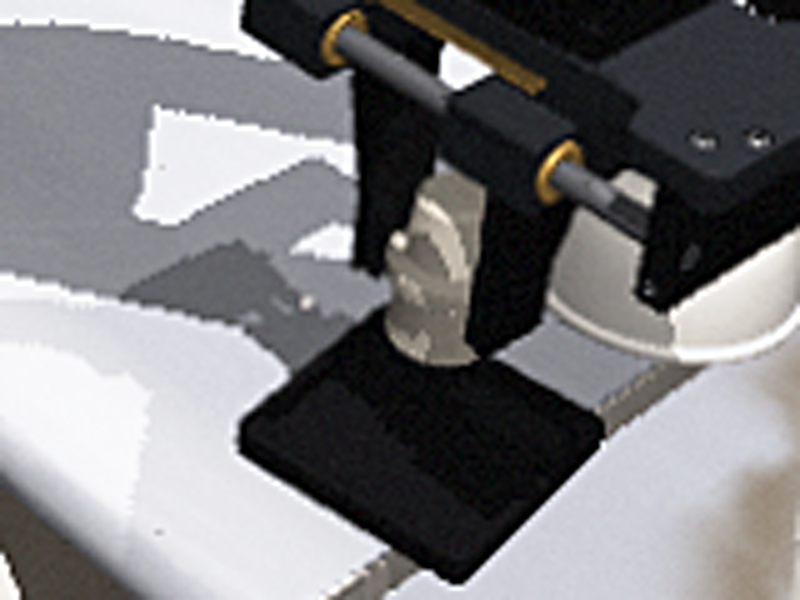

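View pics/top20.png

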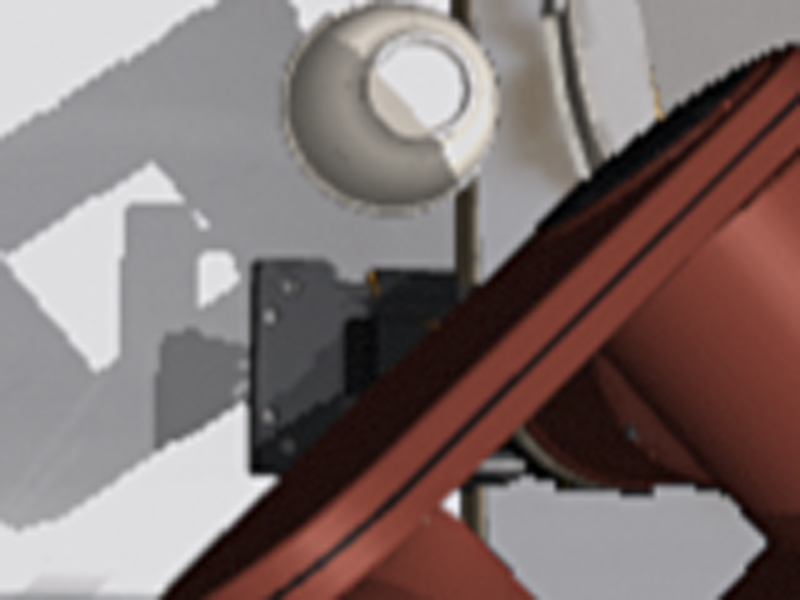

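The spout is upright over the dish. Before going lower, I'll check the clearance between the right end of the gripper body and the round lid.

```bash

python3 - <<'E'
from h import *
im=read_camera('scene')[:,:,::-1]
cv2.imwrite('pics/scene21.png',cv2.resize(im[220:480,380:640],None,fx=2.3,fy=2.3,interpolation=cv2.INTER_CUBIC))
s=read_state()
for z in (85,125):
  P=[[473+37*a,-439-95,z] for a in(-1,1)];print(z,proj('scene',P).round(0).tolist(),proj('top',P).round(0).tolist())
E
```

```text
85 [[473.0, 383.0], [509.0, 356.0]] [[535.0, 298.0], [534.0, 258.0]]
125 [[479.0, 356.0], [516.0, 330.0]] [[544.0, 298.0], [542.0, 257.0]]
```

View pics/scene21.png

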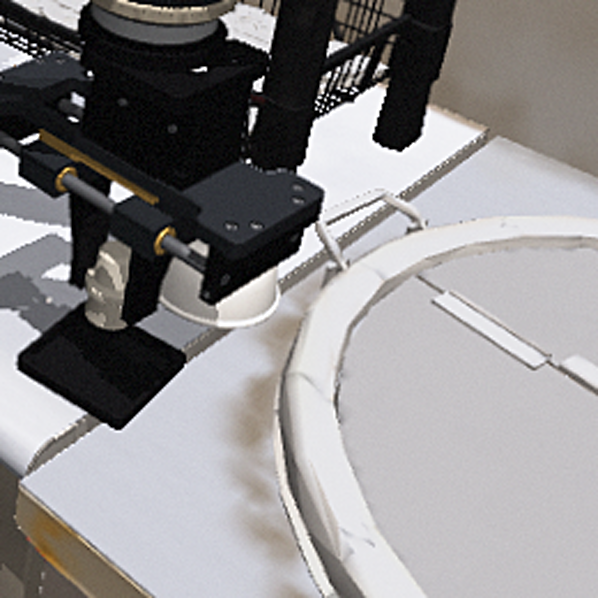

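```bash

python3 - <<'E'
from h import *
for z in (0,20,40,60,80): print(z,cast('top',[(500,195),(512,250),(530,283)],z)[:,:2].round(0).tolist(),cast('scene',[(518,345),(501,390),(508,430)],z)[:,:2].round(0).tolist())
E
```

```text
0 [[647.0, -501.0], [534.0, -523.0], [468.0, -557.0]] [[645.0, -483.0], [540.0, -522.0], [486.0, -568.0]]
20 [[643.0, -495.0], [532.0, -516.0], [467.0, -549.0]] [[620.0, -494.0], [519.0, -531.0], [467.0, -576.0]]
40 [[639.0, -489.0], [530.0, -509.0], [466.0, -542.0]] [[594.0, -505.0], [498.0, -541.0], [448.0, -583.0]]
60 [[635.0, -482.0], [528.0, -503.0], [465.0, -535.0]] [[569.0, -516.0], [477.0, -550.0], [430.0, -590.0]]
80 [[631.0, -476.0], [526.0, -496.0], [464.0, -527.0]] [[544.0, -527.0], [456.0, -559.0], [411.0, -598.0]]
```

The lid edge triangulates to near table height, well below the gripper body, so it's safe to lower.

```bash

python3 -m creep '[{"offset":[0.0005,0,0.01],"rotation":[0,0,0],"grip":24},{"offset":[0,0,0.012],"rotation":[0,0,0],"grip":24},{"offset":[0,0,0.008],"rotation":[0,0,0],"grip":24},{"offset":[0,0,0.005],"rotation":[0,0,0],"grip":24},{"offset":[0,0,0],"rotation":[0,0,0],"grip":24},{"offset":[0,0,0],"rotation":[0,0,0],"grip":24}]'
```

```text
time: 32.85
eef_pos: [473.1, -438.9, 88.1]
orientation: [[-0.999, 0.033, 0.0], [0.033, 0.999, -0.0], [-0.0, -0.0, -1.0]]
wrist_force: [-0.6, -0.6, -0.6]
grip_width: 31.2
```

```bash

python3 -m creep '[{"offset":[0,0,0.002],"rotation":[0,0,0],"grip":24},{"offset":[0,0,0.001],"rotation":[0,0,0],"grip":24},{"offset":[0,0,0],"rotation":[0,0,0],"grip":24},{"offset":[0,0,0],"rotation":[0,0,0],"grip":24}]'
python3 - <<'E'
from h import *
im=read_camera('scene')[:,:,::-1]
cv2.imwrite('pics/scene22.png',cv2.resize(im[290:410,340:500],None,fx=5,fy=5,interpolation=cv2.INTER_CUBIC))
E
```

```text
time: 33.35
eef_pos: [473.0, -438.7, 84.9]
orientation: [[-0.999, 0.033, 0.0], [0.033, 0.999, -0.0], [-0.0, -0.0, -1.0]]
wrist_force: [0.5, -0.1, 0.6]
grip_width: 31.1
```

View pics/scene22.png

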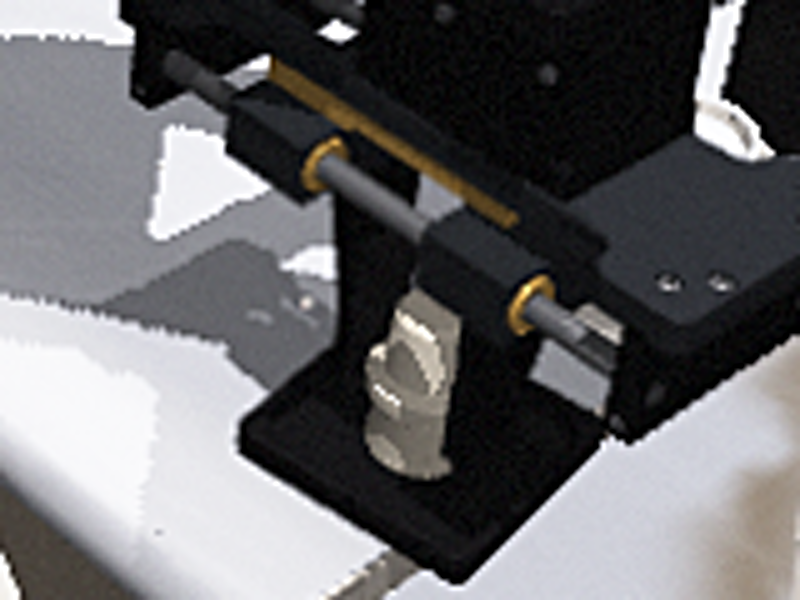

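The spout is upright on the dish floor. Releasing gently and going straight up.

```bash

python3 -m creep '[{"offset":[0,0,0],"rotation":[0,0,0],"grip":33},{"offset":[0,0,0],"rotation":[0,0,0],"grip":36},{"offset":[0,0,0],"rotation":[0,0,0],"grip":40},{"offset":[0,0,0],"rotation":[0,0,0],"grip":44},{"offset":[0,0,0],"rotation":[0,0,0],"grip":46},{"offset":[0,0,-0.01],"rotation":[0,0,0],"grip":46},{"offset":[0,0,-0.02],"rotation":[0,0,0],"grip":46},{"offset":[0,0,-0.04],"rotation":[0,0,0],"grip":46},{"offset":[0,0,-0.04],"rotation":[0,0,0],"grip":46},{"offset":[0,0,-0.03],"rotation":[0,0,0],"grip":46}]'
python3 -m creep '[{"offset":[0.02,0.02,-0.03],"rotation":[0,0,0],"grip":46},{"offset":[0.02,0.03,-0.03],"rotation":[0,0,0],"grip":46},{"offset":[0.02,0.03,0],"rotation":[0,0,0],"grip":46},{"offset":[0.01,0.02,0],"rotation":[0,0,0],"grip":46},{"offset":[0,0,0],"rotation":[0,0,0],"grip":46},{"offset":[0,0,0],"rotation":[0,0,0],"grip":46}]'
python3 - <<'E'
from h import *
for n in('scene','top'):
    cv2.imwrite(f'pics/{n}_end.png',read_camera(n)[:,:,::-1])
E
```

```text
time: 34.65
eef_pos: [473.5, -439.3, 229.1]
orientation: [[-0.999, 0.033, 0.003], [0.033, 0.999, -0.003], [-0.003, -0.003, -1.0]]
wrist_force: [-0.7, -0.6, 0.5]
grip_width: 46.3
time: 35.4
eef_pos: [406.7, -337.1, 286.0]
orientation: [[-0.999, 0.033, 0.002], [0.033, 0.999, -0.002], [-0.002, -0.002, -1.0]]
wrist_force: [0.3, -0.2, 0.4]
grip_width: 46.0
```

View pics/scene_end.png

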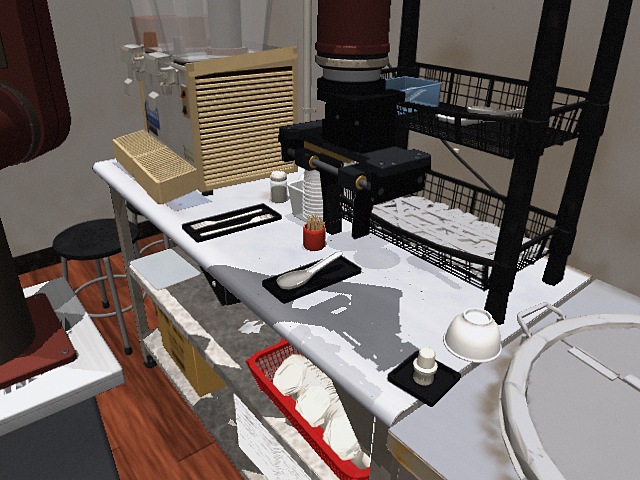

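View pics/top_end.png

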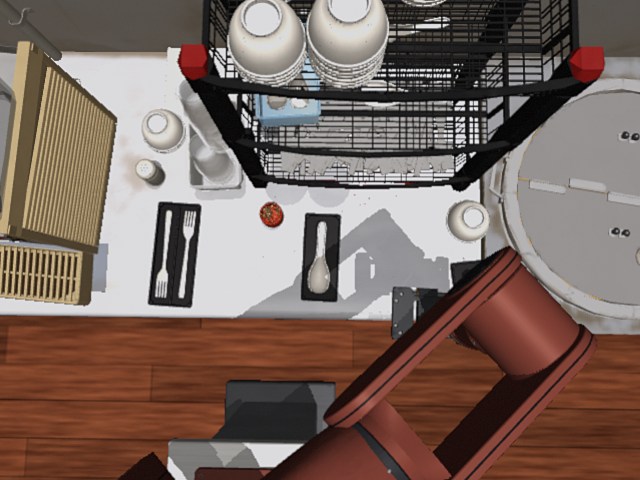

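The forks are in their lanes (165,253 and 188,258) and the spoon is in its tray (318,257). The spout stands in the dish (scene 427,366), and the jar and bowl are at their original pixels. I'll take one close-up of the trays before handing in.

```bash
python3 - <<'E'
import cv2,numpy as np
t=cv2.imread('pics/top_end.png');s=cv2.imread('pics/scene_end.png');a=cv2.imread('pics/top0.png').astype(int)
r=lambda i,x,y:cv2.resize(i[y:y+75,x:x+100],(400,300),interpolation=cv2.INTER_CUBIC)
t2=cv2.resize(t[200:312,135:284],(400,300),interpolation=cv2.INTER_CUBIC)
cv2.imwrite('pics/close.png',np.vstack([np.hstack([t2,r(s,180,180)]),np.hstack([r(s,260,235),r(s,380,330)])]))
d=np.abs(t.astype(int)-a).max(2)
print('jar diff',np.percentile(d[202:228,258:284],95),'bowl',np.percentile(d[200:240,448:488],95))
E
```

```text
jar diff 15.0 bowl 15.0
```

View pics/close.png

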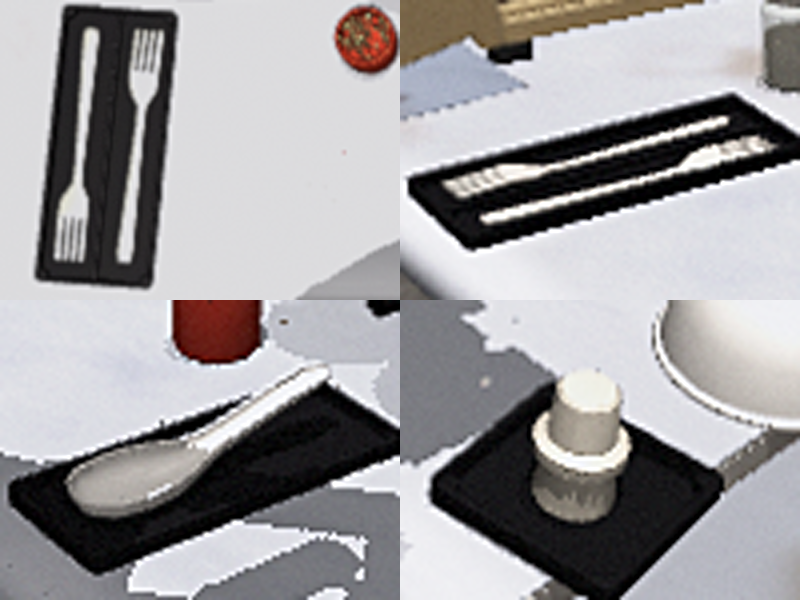

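The close-ups show everything seated, with the jar and bowl unmoved. Handing in.

```bash
python3 -c "
from cell import *
print(read_state()['time'],sign_off())"
```

```text
the job is handed in; nothing more can be done
35.5 None
```

The job is done and handed in at 35.5 s of the 106 s allowed. I placed the pieces in the order asked: the two steel forks flat in the two lanes, the spoon on its bowl in the plain tray, then the spout upright in the dish.

- **Final pictures:** each piece is inside its tray or dish. The gripper is open and raised clear of everything, and the jar and bowl are where they started. In the top view, the image around each shows no real change from the first picture.
- **Forces:** the wrist force at the end of each move was never more than about 2 N.
- **Fork drop:** I released the forks about 8 mm above the tray floor, because the fingers are too wide to open inside a lane. Both landed flat.
- **Camera disagreement:** positions from the scene camera came out about 3–5 mm from those of the top camera. A fingertip check showed the scene camera was off, so I worked mainly from the top view.

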